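Isolate, load and start the custard warmer

TASK

The isolator of the bench warmer has been left on: first turn its red handle to off, then, with the power off, set the green rack squarely down on the warmer so that it drops fully home over the two pegs, and stand every custard pot upright on the rack's floor. Only when all the pots are in, turn the red isolator handle back to on, and after that turn the warmer's own blue handle from off to on; leave both handles fully in their on positions, and leave everything else on the bench where it is.

Things in the scene. Friction and masses are not known exactly. Their poses are not given: they have to be found in the camera images.
- isolator (a joint): angle of the red isolator handle, rad: 0 = off (the white-tipped end of the bar points along the box's +x, to the white mark), 1.57 = on (white-tipped end points along the box's -y, to the green mark); grows clockwise seen from above. Starts on
- isolator_grip (a point): on the red handle's axis, 34 mm above the box, 10 mm below the bar's top; x along the bar to its white-tipped end, z up. Handle: bar 66 mm long, 14 mm thick, 34 mm high on a black disc 48 mm across, 10 mm high; upright axis at its middle. A snap spring holds it at either end: about 0.18 N m to leave an end, none half way (0.785 rad); past that it pulls itself to the other end
- isolator_box: grey box 110 x 110 x 35 mm with a black face, fixed to the bench, carrying the red handle in the middle of its top; origin at the centre of its underside, z up
- heat (a joint): angle of the blue handle on the warmer, rad: 0 = off (white-tipped end of the bar points along the warmer's +x, to the white mark), 1.57 = on (points along the warmer's -y, to the green mark); grows clockwise seen from above. Starts off
- heat_grip (a point): on the blue handle's axis, 34 mm above the warmer's top, 10 mm below the bar's top; x along the bar to its white-tipped end, z up. Handle: bar 66 mm long, 14 mm thick, 34 mm high on a black disc 48 mm across, 10 mm high; upright axis at its middle. A snap spring holds it at either end: about 0.18 N m to leave an end, none half way (0.785 rad); past that it pulls itself to the other end
- warmer: white bench warmer fixed to the bench, 50 mm high, from -200 to +100 mm in its x and -100 to +100 mm in its y; origin at bench level under the middle of the rack's seat (steel top plate); black control panel with the blue handle on its axis at x = -145 mm, y = 0
- warmer_seat (a point): middle of the seat, on the warmer's top face (50 mm above the bench), axes as the warmer's. Two steel pegs stand on the face at y = +75 and -75 mm (x = 0): 14 mm across, 10 mm high, the upper 6 mm tapering to 6 mm across
- rack: loose green rack, 180 (x) x 190 mm (y), 0.45 kg or so: floor 10 mm thick, two through holes 19 mm wide at x 0, y +-75 mm, rim 4 mm thick and 12 mm above the floor, black grip blade in the centre (44 along x, 12 thick along y, top 70 mm above underside). Origin: centre of underside. Seated = origin at warmer_seat, either way round, peg tops flush with floor. Four pots fit at x +-50, y +-55 mm
- pot1: a white ceramic custard pot with a blue band and an orange screw lid (one rigid piece), upright cylinder 52 mm across and 62 mm high, 0.18 kg or so; origin at the centre of its underside, z up through the lid. There are 2 to 4 pots; an absent one reads None
- pot2: a white ceramic custard pot with a blue band and an orange screw lid (one rigid piece), upright cylinder 52 mm across and 62 mm high, 0.18 kg or so; origin at the centre of its underside, z up through the lid. There are 2 to 4 pots; an absent one reads None
- pot3: a white ceramic custard pot with a blue band and an orange screw lid (one rigid piece), upright cylinder 52 mm across and 62 mm high, 0.18 kg or so; origin at the centre of its underside, z up through the lid. There are 2 to 4 pots; an absent one reads None
- pot4: a white ceramic custard pot with a blue band and an orange screw lid (one rigid piece), upright cylinder 52 mm across and 62 mm high, 0.18 kg or so; origin at the centre of its underside, z up through the lid. There are 2 to 4 pots; an absent one reads None
- egg_cup: blue ceramic egg cup, 50 mm across, 64 mm high; origin at the centre of its underside; leave alone
- toothpick_holder: bamboo toothpick holder, 42 mm across, 70 mm high (picks to 88 mm); origin at the centre of its underside; leave alone
- bento: closed pink bento box, 80 x 150 x 57 mm; origin at the centre of its underside; leave alone
- mug: white mug, 80 mm across, 90 mm high; origin at the centre of its underside; leave alone
- spice_jar: brown jar with a white cap, 48 mm across, 70 mm high; origin at the centre of its underside; leave alone
Not all that is in view belongs to the job. What is shaped like the pot1 but purple or yellow is not meant.

How it is judged:
On the way, in this order (a step that is already met when the one before it is completed fails the run):
1. the isolator is turned off, the heat handle still off (value of joint each of isolator, heat below 0.15 rad), for 0.2 s.
2. with the isolator off, the rack is fully home on the warmer's pegs (all of step 1 and z of rack in the frame of warmer_seat below 0.004 m and horizontal distance between rack and warmer_seat below 0.005 m and angle between the x axis of rack and the x axis of warmer, either way round below 0.06 rad and angle between rack's own z axis and vertical below 0.05 rad), for 0.2 s.
3. with the isolator off, every pot stands upright in the seated rack and is let go (all of step 2 and x of pot1 in the frame of rack between -0.068 and 0.068 m and y of pot1 in the frame of rack between -0.073 and 0.073 m and z of pot1 in the frame of rack between 0.005 and 0.015 m and angle between each of pot1, pot2, pot3, pot4's own z axis and vertical below 0.1 rad and x of pot2 in the frame of rack between -0.068 and 0.068 m and y of pot2 in the frame of rack between -0.073 and 0.073 m and z of pot2 in the frame of rack between 0.005 and 0.015 m and x of pot3 in the frame of rack between -0.068 and 0.068 m and y of pot3 in the frame of rack between -0.073 and 0.073 m and z of pot3 in the frame of rack between 0.005 and 0.015 m and x of pot4 in the frame of rack between -0.068 and 0.068 m and y of pot4 in the frame of rack between -0.073 and 0.073 m and z of pot4 in the frame of rack between 0.005 and 0.015 m and contact force between the fingers and pot1 below 0.5 N and contact force between the fingers and pot2 below 0.5 N and contact force between the fingers and pot3 below 0.5 N and contact force between the fingers and pot4 below 0.5 N), for 0.2 s.
4. the isolator is turned back on while the heat handle is still off (value of joint isolator above 1.42 rad and value of joint heat below 0.15 rad), for 0.1 s.
At the end, for the whole second after the job is handed in: Both handles on (above 1.42 of 1.57 rad); rack home on the warmer (within 4 mm in height, 5 mm in centre, 0.06 rad square, 0.05 rad level); every pot present stands on the rack floor inside its rim, upright within 0.1 rad; all at rest (value of joint each of isolator, heat above 1.42 rad and z of rack in the frame of warmer_seat below 0.004 m and horizontal distance between rack and warmer_seat below 0.005 m and angle between the x axis of rack and the x axis of warmer, either way round below 0.06 rad and angle between rack's own z axis and vertical below 0.05 rad and x of pot1 in the frame of rack between -0.068 and 0.068 m and y of pot1 in the frame of rack between -0.073 and 0.073 m and z of pot1 in the frame of rack between 0.005 and 0.015 m and angle between each of pot1, pot2, pot3, pot4's own z axis and vertical below 0.1 rad and x of pot2 in the frame of rack between -0.068 and 0.068 m and y of pot2 in the frame of rack between -0.073 and 0.073 m and z of pot2 in the frame of rack between 0.005 and 0.015 m and x of pot3 in the frame of rack between -0.068 and 0.068 m and y of pot3 in the frame of rack between -0.073 and 0.073 m and z of pot3 in the frame of rack between 0.005 and 0.015 m and x of pot4 in the frame of rack between -0.068 and 0.068 m and y of pot4 in the frame of rack between -0.073 and 0.073 m and z of pot4 in the frame of rack between 0.005 and 0.015 m and linear speed of each of pot1, pot2, pot3, pot4, rack below 0.02 m/s); the robot touches nothing.
It fails at once if another thing on the bench (egg cup, toothpick holder, bento, mug, jar) is moved more than 30 mm (distance of any of egg_cup, toothpick_holder, bento, mug, spice_jar from where it was at the start of the episode above 0.03 m).
Of pot1, pot2, pot3, pot4 only 2 to 4 are there at a start; the rules pass over those that are not, and their reading is None.
At some moment in a run one of pot1, pot2, pot3, pot4 may be knocked a few centimetres aside while the robot is not near it.
Once in a run the grip may slacken for a moment while it holds something.
It also fails if it takes over 210 s, if anything falls off the work surface, if the arm or the gripper's body presses on something with over 40 N, if the wrist force passes 120 N, or if a joint passes its speed limit or range.

ROBOT

A 6-joint arm with a two-finger parallel gripper is mounted at the origin on the work surface. World frame = base frame: x ahead of the robot, y to its left, z up, the work surface at z = 0. Lengths are in m, angles in rad, forces in N, time in s.
With the tool pointing down it reaches from about 0.375 to 0.975 m from the base axis. Payload 3.8 kg.
Tool frame: the origin (TCP) lies at the very end of the fingers, on their centre line; the grasp point (between the pads) lies 19 mm behind it; z points along the fingers, y is the direction in which the jaws open and shut (so a half turn about z gives the same grasp; the last joint's range is limited). The gripper opens to 85 mm and grips with 20 to 120 N. Pads are 22 mm wide; open, the fingers measure 114 mm over their backs; the gripper's body (76 mm by 85 mm) begins 54 mm behind the grasp point. The pads swing forward as they close: fully open they stand 13 mm farther back than shut.
Start: joints at [-1.34, 0.264, 1.604, -0, 1.274, -0.037], TCP at [0.179, -0.651, 0.231] pointing down, gripper open.
Joint ranges: [-2.63, 2.63], [-0.94, 2.18], [0.31, 2.57], [-1.31, 4.45], [0, 2.66], [-2.55, 2.55]. Speed limits (rad/s): [2.57, 2.57, 3.14, 3.14, 3.14, 3.14].

INTERFACE

Orientations are given as a rotation vector (axis times angle).
In Python, from workcell import bot, viewer gives the robot as it stands.
- The arm moves only by the tool jog_arm, never from a script. Its argument "motion" is a list of rows, each an object of numbers: "dx", "dy", "dz": the shift along the world's x, y, z in cm; "turn": the turn about the world's z in rad. A call has 1 to 12 rows; each row shifts and turns the commanded pose from where the row before left it; what a row does not reach is not made up. A row lasts 1/12 s, in which the tool goes at most 41.7 mm and 7.16 degrees, less where a joint would pass 70% of its speed; a pose out of reach is approached as far as the arm can. A call is refused whole if a number of a shift passes 4.17 or a number of a turn 0.125, either way. A call with a gripper value outside its range is refused whole. "fingers" is the finger opening in cm, from 0 to 8.54, set as the call begins (left out, the last holds). The fingers move at their own pace and stop on an object; "grip_force" is the grip in N (left out, the last holds). Time passes only in rows, so rows that do not move let the fingers close. It gives the time, the measured TCP pose, the force and the opening at its end, in the units of the state.
- bot.read_state(): the state, without advancing time (a new reading comes with each control period).
- viewer.read_camera(name): name is "side" or "top" or "wrist"; returns (picture, depth): 420x560x3 uint8, red, green, blue; 420x560 float32, m along the optical axis (not along the pixel's ray), 0 where there is no reading.
- viewer.camera_info(name): a dict with "vertical_fov" (degrees; the focal length in pixels is half the picture's height over the tangent of half this angle, whatever the lens; pixels are square), "cx", "cy" (the principal point, pixels), "R" (3x3) and "t" (3): a world point X has camera coordinates R X + t. Camera axes: x right, y down, z forward; pixel columns grow to the right and rows downward; lengths in m; the calibration is good to about 2 mm. A picture is of the moment at which its call begins: read the wrist's pose just before it. camera_info takes no time and is no camera call; for the wrist camera it gives the pose at the moment of the call.
- bot.finish_job(): hands the job in, once; it reports no verdict.
The state is a dict: "time": time; "q": joint angles; "joint_vel": joint speeds; "joint_torque": joint torques, N m; "tool_pos": TCP position; "tcp_rot": TCP orientation; "wrist_force": force on the tool from outside, world axes, zero at the start; "torque": the same for the moment, N m; "width": opening from 0.0 (shut) to 1.0 (fully open).
Only numpy, scipy, OpenCV 4.12 (cv2) and the standard library are available. Lean on these libraries where they do the work, as an engineer would, in place of code of your own. Each camera call takes 0.05 s, during which the arm holds its last target. There are 200 camera calls.

## Working session

There is one attempt and no reset: what is moved stays moved. The work goes in short steps, Python scripts to look and compute and a tool call to move; the robot and the scene stay as the last step left them, time stands still between calls to the robot, and variables do not carry over. Pictures are saved under pics/ and viewed, about 12 in all and at most 16, crops included, and the job is handed in when it is done.

Besides the shell and the picture viewer there is one more tool, called after "Call:" as name(argument=value, ...), one argument or row to a line, values as JSON. jog_arm: Moves the arm, as the interface text tells. Its arguments: {"type":"object","properties":{"motion":{"type":"array"},"fingers":{"type":"number"},"grip_force":{"type":"number"}},"required":["motion"]}

```bash
mkdir -p pics; ls
cat > h.py <<'E'
import numpy as np, cv2
from workcell import bot, viewer
def K(i):
    f=210/np.tan(np.radians(i["vertical_fov"])/2); return f,i["cx"],i["cy"]
def grab(n,save=None):
    i=viewer.camera_info(n); im,d=viewer.read_camera(n)
    if save: cv2.imwrite(f"pics/{save}.png",cv2.cvtColor(im,cv2.COLOR_RGB2BGR))
    return i,im,d
def cloud(i,d):
    f,cx,cy=K(i); v,u=np.mgrid[0:d.shape[0],0:d.shape[1]]
    P=np.stack([(u-cx)/f*d,(v-cy)/f*d,d],-1)
    return (P-np.array(i["t"]))@np.array(i["R"])
def ray(i,u,v,z):
    f,cx,cy=K(i); R=np.array(i["R"]);c=-R.T@np.array(i["t"])
    r=R.T@np.array([(u-cx)/f,(v-cy)/f,1]); return c+r*(z-c[2])/r[2]
E
python3 - <<'E'
from h import *
for n in("top","side","wrist"):
    i,im,d=grab(n,n+"0"); print(n,{k:np.round(v,3).tolist() for k,v in i.items() if not isinstance(v,str)}); np.savez(f"{n}0.npz",im=im,d=d)
s=bot.read_state(); print(s)
E
```

```text
pics
top {'vertical_fov': 53.229, 'cx': 276.695, 'cy': 208.525, 'R': [[0.006, -1.0, 0.0], [-0.997, -0.006, -0.081], [0.081, 0.0, -0.997]], 't': [0.019, 0.622, 0.993]}
side {'vertical_fov': 56.187, 'cx': 283.083, 'cy': 203.499, 'R': [[-0.715, -0.699, 0.02], [-0.453, 0.441, -0.775], [0.533, -0.563, -0.632]], 't': [0.468, 0.348, 0.91]}
wrist {'vertical_fov': 61.913, 'cx': 285.1, 'cy': 213.707, 'R': [[0.265, -0.964, -0.002], [-0.922, -0.254, 0.291], [-0.281, -0.076, -0.957]], 't': [-0.674, -0.036, 0.38]}
{'time': 0.15, 'q': array([-1.33991722e+00,  2.64594775e-01,  1.60505430e+00,  1.50435638e-05,
        1.27372245e+00, -3.68994337e-02]), 'joint_vel': array([-1.30801879e-03, -2.37480822e-03, -3.50893576e-03, -3.77896562e-04,
       -5.29295023e-05, -3.54100631e-04]), 'joint_torque': array([ 1.81787614e-04, -5.15905559e+01, -3.67959559e+01, -8.38368010e-06,
        8.05118209e-03,  2.08007538e-05]), 'tool_pos': array([ 0.17847094, -0.65038724,  0.2302414 ]), 'tcp_rot': array([-3.11172094e+00, -4.19126563e-01,  2.47965630e-04]), 'wrist_force': array([-0.81019472, -0.72169992,  0.03119193]), 'torque': array([ 0.02002938, -0.02843165, -0.00171101]), 'width': 1.000089613778269}
```

View pics/top0.png

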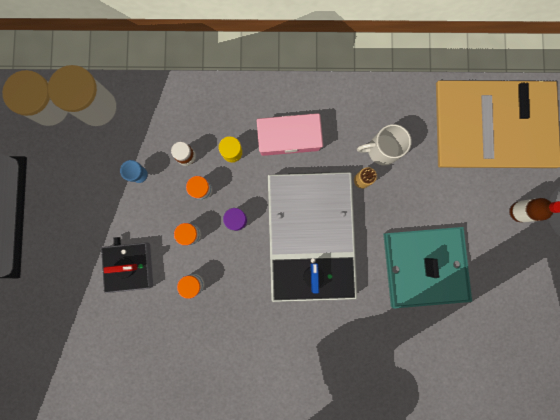

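View pics/side0.png

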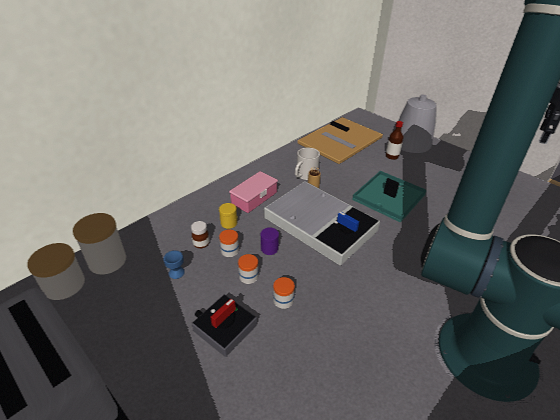

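The top view shows three orange pots at (197,187), (185,234) and (189,287), the red isolator at (125,267), the warmer at (312,237) with its panel towards the robot, and the rack at (428,267). The isolator points right to its green mark (on), and the blue handle points up to its white mark (off).

```bash
cat > m.py <<'E'
from h import *
def blobs(im,lo,hi,amin=30):
    hsv=cv2.cvtColor(im,cv2.COLOR_RGB2HSV); m=cv2.inRange(hsv,lo,hi)
    n,l,s,c=cv2.connectedComponentsWithStats(m)
    return [(s[k],c[k],l==k) for k in range(1,n) if s[k,4]>amin]
def pots(im,i,zt=0.062,hi=(18,255,255)):
    r=[]
    for s,c,m in blobs(im,(6,200,120),hi,150):
        x,y,w,h,a=s
        r.append(np.r_[ray(i,*c,zt)[:2],a,w,h,c])
    return np.round(np.array(r),4)
def rect(i,m,z):
    p=np.argwhere(m)[:,::-1].astype(np.float32)
    q=np.array([ray(i,u,v,z)[:2] for u,v in p],np.float32)
    (c,wh,a)=cv2.minAreaRect(q); return np.round(c,4),np.round(wh,4),round(a,2),np.round(q.mean(0),4)
E
python3 - <<'E'
from m import *
i=viewer.camera_info("top"); D=np.load("top0.npz"); im,d=D["im"],D["d"]; P=cloud(i,d)
print(pots(im,i))
for nm,lo,hi,z in(("red",(0,200,100),(5,255,255),.079),("blue",(105,200,120),(125,255,255),.094),("green",(75,120,40),(95,255,255),.022)):
  for s,c,m in blobs(im,lo,hi):
    print(nm,s,c.round(1),rect(i,m,z),np.nanmedian(P[m],0).round(4),P[m][:,2].max().round(4))
# tips: look at whitish, warmer region by height
for nm,(u0,u1,v0,v1),zr in(("warmer",(250,370,160,315),(.042,.058)),("box",(95,160,235,300),(.028,.042)),("rackfl",(375,480,215,320),(.004,.02)),("blade",(415,445,250,285),(.06,.08)),("rackrim",(375,480,215,320),(.019,.03))):
  m=np.zeros(d.shape,bool); m[v0:v1,u0:u1]=1; m&=(P[...,2]>zr[0])&(P[...,2]<zr[1])&(d>0)
  q=P[m]; print(nm,m.sum(),q[:,2].mean().round(4),cv2.minAreaRect(q[:,:2].astype(np.float32)),q.mean(0).round(4))
big=cv2.resize(im[160:320,90:490][...,::-1],None,fx=2,fy=2,interpolation=cv2.INTER_CUBIC); cv2.imwrite("pics/c0.png",big)
E
```

```text
[[6.695000e-01 2.104000e-01 3.670000e+02 2.200000e+01 2.200000e+01
  1.970790e+02 1.865858e+02]
 [5.587000e-01 2.360000e-01 3.790000e+02 2.300000e+01 2.200000e+01
  1.850580e+02 2.337282e+02]
 [4.370000e-01 2.254000e-01 3.910000e+02 2.200000e+01 2.200000e+01
  1.883683e+02 2.865703e+02]]
red [549 202  11  11  96] [554.6 207. ] (array([ 0.6255, -0.6157]), array([0.023 , 0.0237]), 87.36, array([ 0.6251, -0.6172], dtype=float32)) [ 0.6189 -0.5704  0.1499] 0.1541
red [104 265  29   8 122] [114.4 268.7] (array([0.4786, 0.3829]), array([0.0135, 0.0643]), 5.1, array([0.478 , 0.3912], dtype=float32)) [0.4775 0.391  0.0808] 0.0851
blue [311 264   7  29 135] [314.  281.4] (array([ 0.4611, -0.0616]), array([0.0134, 0.0619]), 89.98, array([ 0.4536, -0.0616], dtype=float32)) [ 0.4525 -0.0614  0.0949] 1.0404
green [458 228  12  65 138] [464.2 257.2] (array([ 0.5014, -0.4312]), array([0.1544, 0.0094]), 6.4, array([ 0.5073, -0.4309], dtype=float32)) [ 0.5123 -0.4315  0.02  ] 1.0404
green [385 234   9  73 126] [388.9 270.6] (array([ 0.4759, -0.2487]), array([0.1727, 0.0053]), 5.1, array([ 0.4741, -0.2484], dtype=float32)) [ 0.474  -0.2486  0.0216] 0.027
warmer 10304 0.0515 ((0.5575439929962158, -0.07830537855625153), (0.30189383029937744, 0.23792637884616852), 2.176698923110962) [ 0.5578 -0.0591  0.0515]
box 1753 0.037 ((0.4883139431476593, 0.3851374089717865), (0.12950953841209412, 0.11113841086626053), 6.344854354858398) [0.4792 0.3802 0.037 ]
rackfl 5520 0.011 ((0.48336368799209595, -0.34766125679016113), (0.2531830370426178, 0.2613618075847626), 0.3504522740840912) [ 0.4822 -0.3428  0.011 ]
blade 127 0.0699 ((0.4837435185909271, -0.34216269850730896), (0.04194038733839989, 0.013156198896467686), 4.483516216278076) [ 0.4839 -0.3407  0.0699]
rackrim 638 0.023 ((0.4833015203475952, -0.34267255663871765), (0.17997559905052185, 0.1922212690114975), 5.112496852874756) [ 0.4802 -0.3441  0.023 ]
```

View pics/c0.png

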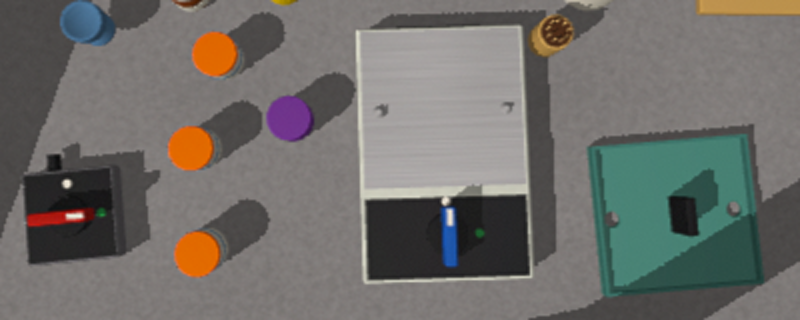

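Run:
```python
from m import *
i=viewer.camera_info("top"); D=np.load("top0.npz"); im,d=D["im"],D["d"]; P=cloud(i,d)
def fit(m,z,nm):
    m=cv2.morphologyEx(m.astype(np.uint8),cv2.MORPH_OPEN,np.ones((3,3)))
    c=max(cv2.findContours(m,0,2)[0],key=cv2.contourArea)[:,0]
    q=np.array([ray(i,u,v,z)[:2] for u,v in c],np.float32); print(nm,cv2.minAreaRect(q))
for nm,(u0,u1,v0,v1),zr,z in(("warmer",(250,370,160,315),(.044,.2),.05),("box",(95,160,243,300),(.028,.2),.035)):
  m=np.zeros(d.shape,bool); m[v0:v1,u0:u1]=1; m&=(P[...,2]>zr[0])&(P[...,2]<zr[1]); fit(m,z,nm)
hsv=cv2.cvtColor(im,cv2.COLOR_RGB2HSV)
# warmer outline by brightness
m=np.zeros(d.shape,bool); m[165:310,258:365]=1; m&=(hsv[...,2]>120)&(hsv[...,1]<60); fit(cv2.morphologyEx(m.astype(np.uint8),3,np.ones((45,45))),.05,"wbright")
m=np.zeros(d.shape,bool); m[240:300,95:150]=1; m&=(hsv[...,2]<45); print(m.sum()); fit(cv2.morphologyEx(m.astype(np.uint8),3,np.ones((15,15))),.035,"boxdark")
for nm,uv,z in(("pegL",(280,214.5),.06),("pegR",(344,213),.06),("iso white mark",(123.5,251.8),.035),("iso green",(141,266.3),.035),("w white",(312.8,260.5),.05),("w green",(330,276.5),.05)): print(nm,ray(i,*uv,z).round(4))
# red + white tip full bar
for nm,(u0,u1,v0,v1),z,t in(("redbar",(95,150,255,285),.079,0.072),("bluebar",(300,330,255,300),.094,.084)):
  m=np.zeros(d.shape,bool); m[v0:v1,u0:u1]=1; m&=(P[...,2]>t)&(P[...,2]<.12); print(m.sum(),rect(i,m,z))
```

```text
warmer ((0.555935800075531, -0.05914095789194107), (0.29913854598999023, 0.19944167137145996), 2.1531567573547363)
box ((0.4787449240684509, 0.3829232454299927), (0.11005876958370209, 0.11095011979341507), 5.74832010269165)
wbright ((0.5554343461990356, -0.05965122580528259), (0.338874876499176, 0.2534635663032532), 0.3677539527416229)
1548
boxdark ((0.4867187738418579, 0.38427484035491943), (0.11744561791419983, 0.10204123705625534), 6.020783424377441)
pegL [0.6051 0.015  0.06  ]
pegR [ 0.6096 -0.1351  0.06  ]
iso white mark [0.5152 0.3877 0.035 ]
iso green [0.4811 0.3449 0.035 ]
w white [ 0.4981 -0.0627  0.05  ]
w green [ 0.4611 -0.103   0.05  ]
184 (array([0.4786, 0.3829]), array([0.014 , 0.0682]), 6.05, array([0.4787, 0.3829], dtype=float32))
196 (array([ 0.4622, -0.0624]), array([0.0647, 0.0146]), 2.67, array([ 0.462 , -0.0626], dtype=float32))
```

Call:
jog_arm(
  motion=[
    {"dx":2.6,"dy":3.0,"turn":0.117},
    {"dx":2.6,"dy":3.0,"turn":0.117},
    {"dx":2.6,"dy":3.0,"turn":0.117},
    {"dx":2.6,"dy":3.0,"turn":0.117},
    {"dx":2.6,"dy":3.0,"turn":0.117},
    {"dx":2.6,"dy":3.0,"turn":0.117},
    {"dx":2.6,"dy":3.0,"turn":0.117},
    {"dx":2.6,"dy":3.0,"turn":0.117},
    {"dx":2.6,"dy":3.0,"turn":0.117},
    {"dx":2.6,"dy":3.0,"turn":0.117},
    {"dx":2.6,"dy":3.0,"turn":0.117},
    {"dx":2.6,"dy":3.0,"turn":0.117},
  ],
  fingers=5,
  grip_force=60,
)

```text
validation failed for argument at $.mo...
```

Call:
jog_arm(
  motion=[
    {"dy":3.9},
    {"dy":3.9},
    {"dy":3.9},
    {"dy":3.9},
    {"dy":3.9},
    {"dy":3.9},
    {"dy":3.9},
    {"dy":3.9},
    {"dy":3.9},
    {"dy":3.9},
    {"dy":3.9},
    {"dy":3.9},
  ],
)

```text
validation failed for argument at $.mo...
```

Call:
jog_arm(
  motion=[
    {"dy":3.9,"dz":-1},
    {"dy":3.9,"dz":-1},
    {"dy":3.9,"dz":-1},
    {"dy":3.9,"dz":-1},
    {"dy":3.9,"dz":-1},
    {"dz":-1},
    {},
    {},
  ],
)

```text
validation failed for argument at $.mo...
```

Call:
jog_arm(
  motion=[
    {"dx":2.6,"dy":3.0,"dz":0,"turn":0.117},
    {"dx":2.6,"dy":3.0,"dz":0,"turn":0.117},
    {"dx":2.6,"dy":3.0,"dz":0,"turn":0.117},
    {"dx":2.6,"dy":3.0,"dz":0,"turn":0.117},
    {"dx":2.6,"dy":3.0,"dz":0,"turn":0.117},
    {"dx":2.6,"dy":3.0,"dz":0,"turn":0.117},
    {"dx":2.6,"dy":3.0,"dz":0,"turn":0.117},
    {"dx":2.6,"dy":3.0,"dz":0,"turn":0.117},
    {"dx":2.6,"dy":3.0,"dz":0,"turn":0.117},
    {"dx":2.6,"dy":3.0,"dz":0,"turn":0.117},
    {"dx":2.6,"dy":3.0,"dz":0,"turn":0.117},
    {"dx":2.6,"dy":3.0,"dz":0,"turn":0.117},
  ],
  fingers=5,
  grip_force=60,
)

```text
time: 1.15
tool_pos: [0.4914, -0.2891, 0.2311]
tcp_rot: [-2.1, -2.337, 0.0]
wrist_force: [1.2, 0.5, 0.6]
width: 0.586
```

Call:
jog_arm(
  motion=[
    {"dx":0,"dy":3.9,"dz":0,"turn":0},
    {"dx":0,"dy":3.9,"dz":0,"turn":0},
    {"dx":0,"dy":3.9,"dz":0,"turn":0},
    {"dx":0,"dy":3.9,"dz":0,"turn":0},
    {"dx":0,"dy":3.9,"dz":0,"turn":0},
    {"dx":0,"dy":3.9,"dz":0,"turn":0},
    {"dx":0,"dy":3.9,"dz":0,"turn":0},
    {"dx":0,"dy":3.9,"dz":0,"turn":0},
    {"dx":0,"dy":3.9,"dz":0,"turn":0},
    {"dx":0,"dy":3.9,"dz":0,"turn":0},
    {"dx":0,"dy":3.9,"dz":0,"turn":0},
    {"dx":0,"dy":3.9,"dz":0,"turn":0},
  ],
)

```text
time: 2.15
tool_pos: [0.49, 0.179, 0.2312]
tcp_rot: [2.106, 2.331, 0.0]
wrist_force: [1.7, -0.7, 0.2]
width: 0.588
```

Call:
jog_arm(
  motion=[
    {"dx":-0.2,"dy":3.9,"dz":-1,"turn":0},
    {"dx":-0.2,"dy":3.9,"dz":-1,"turn":0},
    {"dx":-0.2,"dy":3.9,"dz":-1,"turn":0},
    {"dx":-0.2,"dy":3.9,"dz":-1,"turn":0},
    {"dx":-0.2,"dy":3.9,"dz":-1,"turn":0},
    {"dx":-0.2,"dy":0.9,"dz":-1,"turn":0},
    {"dx":0,"dy":0,"dz":0,"turn":0},
    {"dx":0,"dy":0,"dz":0,"turn":0},
    {"dx":0,"dy":0,"dz":0,"turn":0},
  ],
)

```text
time: 2.9
tool_pos: [0.4787, 0.3799, 0.1713]
tcp_rot: [2.107, 2.33, -0.001]
wrist_force: [-0.4, -0.0, 0.2]
width: 0.584
```

```bash
cat > st.py <<'E'
from m import *
from scipy.spatial.transform import Rotation as Ro
def st():
    s=bot.read_state(); R=Ro.from_rotvec(s["tcp_rot"]).as_matrix()
    print("t",round(s["time"],2),"pos",s["tool_pos"].round(4),"jaw",round(np.degrees(np.arctan2(R[1,1],R[0,1]))%180,2),"q",s["q"].round(2),"F",s["wrist_force"].round(1),"T",s["torque"].round(2),"w",round(s["width"]*85.4,1)); return s
E
python3 - <<'E'
from st import *
st()
i,im,d=grab("wrist","w1"); P=cloud(i,d)
m=(P[...,2]>.07)&(P[...,2]<.1)&(abs(P[...,0]-.479)<.06)&(abs(P[...,1]-.383)<.06)
print(m.sum(),rect(i,m,.079),P[m].mean(0),np.median(P[m][:,2]))
E
```

```text
t 2.9 pos [0.4787 0.3799 0.1713] jaw 5.76 q [ 0.63  0.19  1.81 -0.    1.14  0.53] F [-0.4 -0.   0.2] T [-0.05 -0.01 -0.02] w 49.9
1810 (array([0.4798, 0.3846]), array([0.0137, 0.0658]), 6.24, array([0.4799, 0.3857], dtype=float32)) [0.47991302 0.38573878 0.07892739] 0.07904522639199817
```

Call:
jog_arm(
  motion=[
    {"dx":0.1,"dy":0.4,"dz":-2,"turn":0.005},
    {"dx":0,"dy":0,"dz":-3,"turn":0},
    {"dx":0,"dy":0,"dz":-3,"turn":0},
    {"dx":0,"dy":0,"dz":-2.5,"turn":0},
    {"dx":0,"dy":0,"dz":-1.4,"turn":0},
    {"dx":0,"dy":0,"dz":0,"turn":0},
    {"dx":0,"dy":0,"dz":0,"turn":0},
    {"dx":0,"dy":0,"dz":0,"turn":0},
  ],
)

```text
time: 3.62
tool_pos: [0.4813, 0.3855, 0.0545]
tcp_rot: [2.101, 2.335, 0.005]
wrist_force: [0.1, -0.3, 0.3]
width: 0.583
```

Call:
jog_arm(
  motion=[
    {"dx":0,"dy":0,"dz":0,"turn":0},
    {"dx":0,"dy":0,"dz":0,"turn":0},
    {"dx":0,"dy":0,"dz":0,"turn":0},
    {"dx":0,"dy":0,"dz":0,"turn":0},
    {"dx":0,"dy":0,"dz":0,"turn":0},
    {"dx":0,"dy":0,"dz":0,"turn":0},
    {"dx":0,"dy":0,"dz":0,"turn":0},
    {"dx":0,"dy":0,"dz":0,"turn":0},
    {"dx":0,"dy":0,"dz":0,"turn":0},
    {"dx":0,"dy":0,"dz":0,"turn":0},
  ],
  fingers=0,
)

```text
time: 4.45
tool_pos: [0.4782, 0.3855, 0.0541]
tcp_rot: [-2.099, -2.335, 0.002]
wrist_force: [-6.7, -1.6, 9.1]
width: 0.15
```

Call:
jog_arm(
  motion=[
    {"dx":0,"dy":0,"dz":0,"turn":0.1},
    {"dx":0,"dy":0,"dz":0,"turn":0.12},
    {"dx":0,"dy":0,"dz":0,"turn":0.12},
    {"dx":0,"dy":0,"dz":0,"turn":0.12},
    {"dx":0,"dy":0,"dz":0,"turn":0.12},
    {"dx":0,"dy":0,"dz":0,"turn":0.12},
    {"dx":0,"dy":0,"dz":0,"turn":0.12},
    {"dx":0,"dy":0,"dz":0,"turn":0.12},
    {"dx":0,"dy":0,"dz":0,"turn":0.12},
    {"dx":0,"dy":0,"dz":0,"turn":0.12},
    {"dx":0,"dy":0,"dz":0,"turn":0.12},
    {"dx":0,"dy":0,"dz":0,"turn":0.12},
  ],
)

```text
time: 5.45
tool_pos: [0.4754, 0.3827, 0.054]
tcp_rot: [-0.06, -3.133, 0.009]
wrist_force: [-14.9, -10.7, 19.3]
width: 0.15
```

Call:
jog_arm(
  motion=[
    {"dx":0,"dy":0,"dz":0,"turn":0.11},
    {"dx":0,"dy":0,"dz":0,"turn":0.05},
    {"dx":0,"dy":0,"dz":0,"turn":0},
    {"dx":0,"dy":0,"dz":0,"turn":0},
    {"dx":0,"dy":0,"dz":0,"turn":0},
  ],
)

```text
time: 5.87
tool_pos: [0.4754, 0.3823, 0.054]
tcp_rot: [0.18, -3.127, 0.009]
wrist_force: [-14.8, -10.8, 19.3]
width: 0.156
```

Run:
```python
from st import *
st()
i,im,d=grab("wrist","w2")
```

```text
t 5.87 pos [0.4754 0.3823 0.054 ] jaw 96.58 q [ 0.64  0.31  1.89  0.    0.95 -1.05] F [-14.8 -10.8  19.3] T [-1.53  2.21 -0.21] w 13.3
```

View pics/w2.png

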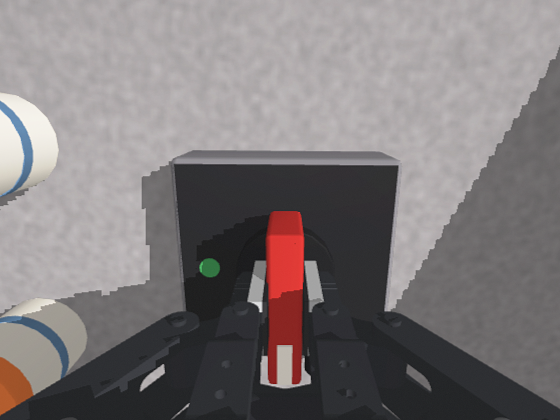

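Call:
jog_arm(
  motion=[
    {"dx":0,"dy":0,"dz":0,"turn":0},
    {"dx":0,"dy":0,"dz":0,"turn":0},
    {"dx":0,"dy":0,"dz":0,"turn":0},
    {"dx":0,"dy":0,"dz":0,"turn":0},
    {"dx":0,"dy":0,"dz":1,"turn":0},
    {"dx":0,"dy":0,"dz":3,"turn":0},
    {"dx":0,"dy":0,"dz":3.5,"turn":0},
    {"dx":0,"dy":0,"dz":3.5,"turn":0},
    {"dx":0,"dy":0,"dz":3.5,"turn":0},
    {"dx":0,"dy":-1,"dz":2,"turn":0},
    {"dx":0,"dy":-3,"dz":1,"turn":0},
    {"dx":0,"dy":-3.9,"dz":0,"turn":0},
  ],
  fingers=4.5,
)

```text
time: 6.92
tool_pos: [0.482, 0.3085, 0.2326]
tcp_rot: [-0.185, 3.128, 0.007]
wrist_force: [1.2, -0.6, 0.8]
width: 0.523
```

Call:
jog_arm(
  motion=[
    {"dx":0,"dy":-3.9,"dz":0,"turn":-0.003},
    {"dx":0,"dy":-3.9,"dz":0,"turn":-0.003},
    {"dx":0,"dy":-3.9,"dz":0,"turn":-0.003},
    {"dx":0,"dy":-3.9,"dz":0,"turn":-0.003},
    {"dx":0,"dy":-3.9,"dz":0,"turn":-0.003},
    {"dx":0,"dy":-3.9,"dz":0,"turn":-0.003},
    {"dx":0,"dy":-3.9,"dz":0,"turn":-0.003},
    {"dx":0,"dy":-3.9,"dz":0,"turn":-0.003},
    {"dx":0,"dy":-3.9,"dz":0,"turn":-0.003},
    {"dx":0,"dy":-3.9,"dz":0,"turn":0},
    {"dx":0,"dy":-3.9,"dz":0,"turn":0},
    {"dx":0,"dy":-3.9,"dz":0,"turn":0},
  ],
)

```text
time: 7.92
tool_pos: [0.4795, -0.164, 0.2283]
tcp_rot: [-0.138, 3.137, -0.001]
wrist_force: [1.2, 0.9, -0.5]
width: 0.528
```

Call:
jog_arm(
  motion=[
    {"dx":0,"dy":-3.9,"dz":0,"turn":0},
    {"dx":0,"dy":-3.9,"dz":0,"turn":0},
    {"dx":0,"dy":-3.9,"dz":-2,"turn":0},
    {"dx":0,"dy":-3,"dz":-2,"turn":0},
    {"dx":0,"dy":-2,"dz":-2,"turn":0},
    {"dx":0,"dy":0,"dz":-2,"turn":0},
    {"dx":0,"dy":0,"dz":0,"turn":0},
    {"dx":0,"dy":0,"dz":0,"turn":0},
  ],
)

```text
time: 8.58
tool_pos: [0.4787, -0.3266, 0.1474]
tcp_rot: [0.137, -3.136, -0.003]
wrist_force: [-0.2, 0.7, 0.5]
width: 0.528
```

Run:
```python
from st import *
st()
i,im,d=grab("wrist","w3"); P=cloud(i,d)
m=(P[...,2]>.06)&(P[...,2]<.08)&(abs(P[...,0]-.483)<.06)&(abs(P[...,1]+.342)<.06)
print(m.sum(),rect(i,m,.07),P[m].mean(0),np.median(P[m][:,2]))
i,im,d=grab("top"); 
P=cloud(i,d)
m=np.zeros(d.shape,bool); m[130:210,95:160]=0
ii=im.copy()
for nm,(u,v),z in(("holder",(367,177),.08),("mug",(393,140),.09),("iso w",(0,0),0)): print(nm,ray(i,u,v,z))
m[240:300,95:155]=1; m&=(P[...,2]>.072)&(P[...,2]<.12); print("iso bar",rect(i,m,.079)); print(pots(im,i))
```

```text
t 8.58 pos [ 0.4787 -0.3266  0.1474] jaw 95.01 q [-0.64  0.15  1.9   0.    1.09 -2.3 ] F [-0.2  0.7  0.5] T [0.   0.02 0.06] w 45.1
1180 (array([ 0.4827, -0.3435]), array([0.045 , 0.0119]), 4.15, array([ 0.4822, -0.3433], dtype=float32)) [ 0.48235148 -0.34336719  0.06946869] 0.06984157766671545
holder [ 0.69199976 -0.18563973  0.08      ]
mug [ 0.77693025 -0.24438181  0.09      ]
iso w [1.16222115 0.74417013 0.        ]
iso bar (array([0.4787, 0.3827]), array([0.0658, 0.0169]), 5.46, array([0.4789, 0.3827], dtype=float32))
[[6.695000e-01 2.104000e-01 3.670000e+02 2.200000e+01 2.200000e+01
  1.970790e+02 1.865858e+02]
 [5.587000e-01 2.360000e-01 3.790000e+02 2.300000e+01 2.200000e+01
  1.850580e+02 2.337282e+02]
 [4.370000e-01 2.255000e-01 3.920000e+02 2.200000e+01 2.200000e+01
  1.883418e+02 2.865612e+02]]
```

Call:
jog_arm(
  motion=[
    {"dx":0.4,"dy":-1.6,"dz":-1,"turn":0},
    {"dx":0,"dy":0,"dz":-2.5,"turn":0},
    {"dx":0,"dy":0,"dz":-3,"turn":0},
    {"dx":0,"dy":0,"dz":-2.5,"turn":0},
    {"dx":0,"dy":0,"dz":-1.5,"turn":0},
    {"dx":0,"dy":0,"dz":-0.5,"turn":0},
    {"dx":0,"dy":0,"dz":0,"turn":0},
    {"dx":0,"dy":0,"dz":0,"turn":0},
    {"dx":0,"dy":0,"dz":0,"turn":0},
  ],
)

```text
time: 9.43
tool_pos: [0.4854, -0.3439, 0.0408]
tcp_rot: [-0.139, 3.135, -0.004]
wrist_force: [0.1, -0.1, 0.1]
width: 0.528
```

Call:
jog_arm(
  motion=[
    {"dx":0,"dy":0,"dz":0,"turn":0},
    {"dx":0,"dy":0,"dz":0,"turn":0},
    {"dx":0,"dy":0,"dz":0,"turn":0},
    {"dx":0,"dy":0,"dz":0,"turn":0},
    {"dx":0,"dy":0,"dz":0,"turn":0},
    {"dx":0,"dy":0,"dz":0,"turn":0},
    {"dx":0,"dy":0,"dz":0,"turn":0},
    {"dx":0,"dy":0,"dz":0,"turn":0},
    {"dx":0,"dy":0,"dz":0,"turn":0},
    {"dx":0,"dy":0,"dz":0,"turn":0},
    {"dx":0,"dy":0,"dz":0,"turn":0},
  ],
  fingers=0,
  grip_force=110,
)

```text
time: 10.35
tool_pos: [0.4844, -0.3437, 0.0398]
tcp_rot: [-0.138, 3.137, -0.002]
wrist_force: [-1.1, 1.5, 7.0]
width: 0.125
```

Call:
jog_arm(
  motion=[
    {"dx":0,"dy":0,"dz":0.5,"turn":0},
    {"dx":0,"dy":0,"dz":1,"turn":0},
    {"dx":0,"dy":0,"dz":1.5,"turn":0},
    {"dx":0,"dy":0,"dz":2,"turn":0},
    {"dx":0,"dy":0,"dz":2,"turn":0},
    {"dx":0,"dy":0,"dz":2,"turn":0},
    {"dx":0,"dy":0,"dz":1.5,"turn":0},
    {"dx":0,"dy":0,"dz":0.5,"turn":0},
    {"dx":0,"dy":0,"dz":0,"turn":0},
    {"dx":0,"dy":0,"dz":0,"turn":0},
    {"dx":0,"dy":0,"dz":0,"turn":0},
  ],
)

```text
time: 11.27
tool_pos: [0.4825, -0.3422, 0.1466]
tcp_rot: [0.138, -3.136, -0.003]
wrist_force: [-0.7, 0.9, -4.0]
width: 0.122
```

Run:
```python
from st import *
st()
i,im,d=grab("top"); P=cloud(i,d)
m=np.zeros(d.shape,bool); m[200:330,350:500]=1; m&=(P[...,2]>.09)&(P[...,2]<.16);g=cv2.inRange(cv2.cvtColor(im,cv2.COLOR_RGB2HSV),(75,100,30),(95,255,255))>0
m&=g; q=P[m]; print(m.sum(),cv2.minAreaRect(q[:,:2].astype(np.float32)),np.percentile(q[:,2],[2,50,98]))
A=np.c_[q[:,:2],np.ones(len(q))]; print(np.linalg.lstsq(A,q[:,2],rcond=None)[0])
```

```text
t 11.27 pos [ 0.4825 -0.3422  0.1466] jaw 95.05 q [-0.66  0.18  1.87 -0.    1.1  -2.32] F [-0.7  0.9 -4. ] T [ 0.01  0.01 -0.05] w 10.4
5729 ((0.48133718967437744, -0.3399791121482849), (0.17879408597946167, 0.19064581394195557), 5.001739978790283) [0.11469057 0.11840889 0.13128294]
[-0.00591345  0.0063362   0.124282  ]
```

Call:
jog_arm(
  motion=[
    {"dx":0.5,"dy":1,"dz":0,"turn":-0.005},
    {"dx":1,"dy":2,"dz":0,"turn":-0.005},
    {"dx":1,"dy":2.5,"dz":0,"turn":-0.005},
    {"dx":1.2,"dy":3,"dz":0,"turn":-0.005},
    {"dx":1.5,"dy":3,"dz":0,"turn":-0.005},
    {"dx":1.5,"dy":3,"dz":0,"turn":-0.005},
    {"dx":1.5,"dy":3,"dz":0,"turn":-0.005},
    {"dx":1.5,"dy":3,"dz":0,"turn":-0.005},
    {"dx":1.3,"dy":3,"dz":0,"turn":-0.005},
    {"dx":1,"dy":2.5,"dz":0,"turn":-0.005},
    {"dx":0.5,"dy":1.5,"dz":0,"turn":0},
    {"dx":0,"dy":0.7,"dz":0,"turn":0},
  ],
)

```text
time: 12.32
tool_pos: [0.609, -0.0576, 0.1472]
tcp_rot: [0.064, -3.14, -0.002]
wrist_force: [0.4, -0.0, -3.6]
width: 0.117
```

Call:
jog_arm(
  motion=[
    {"dx":0,"dy":0,"dz":0,"turn":0},
    {"dx":0,"dy":0,"dz":0,"turn":0},
    {"dx":0,"dy":0,"dz":0,"turn":0},
  ],
)

```text
time: 12.57
tool_pos: [0.6079, -0.0619, 0.1478]
tcp_rot: [0.059, -3.14, 0.001]
wrist_force: [0.2, 0.4, -2.9]
width: 0.117
```

```bash
cat > rk.py <<'E'
from st import *
def rack(i,im,d,lo,hi,zr):
    P=cloud(i,d); m=np.zeros(d.shape,bool); m[130:340,200:520]=1; m&=(P[...,2]>lo)&(P[...,2]<hi)
    m&=cv2.inRange(cv2.cvtColor(im,cv2.COLOR_RGB2HSV),(75,100,30),(95,255,255))>0
    q=P[m]; print("rack",m.sum(),cv2.minAreaRect(q[:,:2].astype(np.float32)),np.percentile(q[:,2],[2,50,98]))
    A=np.c_[q[:,:2],np.ones(len(q))]; print("tilt",np.linalg.lstsq(A,q[:,2],rcond=None)[0][:2])
E
python3 - <<'E'
from rk import *
st()
i,im,d=grab("top","t4"); rack(i,im,d,.09,.16,0)
E
```

```text
t 12.57 pos [ 0.6079 -0.0619  0.1478] jaw 92.15 q [-0.14  0.21  1.83 -0.    1.1  -1.75] F [ 0.2  0.4 -2.9] T [-0.04 -0.02  0.02] w 10.0
rack 2745 ((0.6075681447982788, -0.061158686876297), (0.17806679010391235, 0.18682420253753662), 2.3809947967529297) [0.11617986 0.11965879 0.13229315]
tilt [-0.00049342 -0.0019701 ]
```

View pics/t4.png

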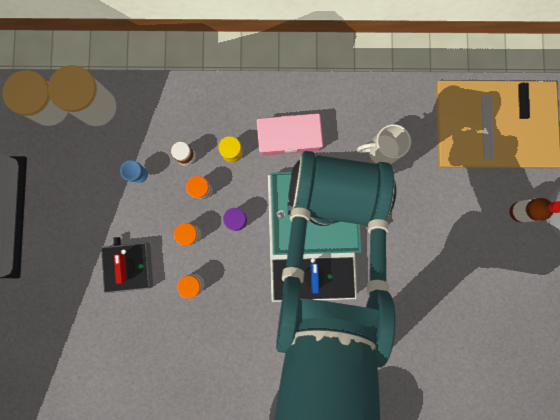

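Call:
jog_arm(
  motion=[
    {"dx":0,"dy":0.2,"dz":-0.5,"turn":0},
    {"dx":0,"dy":0,"dz":-1,"turn":0},
    {"dx":0,"dy":0,"dz":-1,"turn":0},
    {"dx":0,"dy":0,"dz":-1,"turn":0},
    {"dx":0,"dy":0,"dz":-0.5,"turn":0},
    {"dx":0,"dy":0,"dz":-0.2,"turn":0},
    {"dx":0,"dy":0,"dz":0,"turn":0},
    {"dx":0,"dy":0,"dz":0,"turn":0},
    {"dx":0,"dy":0,"dz":0,"turn":0},
  ],
)

```text
time: 13.37
tool_pos: [0.6092, -0.0591, 0.1069]
tcp_rot: [-0.06, 3.14, -0.0]
wrist_force: [-0.1, 0.3, -2.5]
width: 0.122
```

Run:
```python
from rk import *
st()
i,im,d=grab("top"); rack(i,im,d,.06,.11,0); a=cv2.resize(im[160:310,255:375][...,::-1],(480,600),interpolation=cv2.INTER_CUBIC)
i,w,d=grab("wrist"); b=np.zeros((600,320,3),np.uint8); w=cv2.resize(w[...,::-1],(320,240)); b[:240]=w
cv2.imwrite("pics/c5.png",np.hstack([a,b]))
```

```text
t 13.37 pos [ 0.6092 -0.0591  0.1069] jaw 92.19 q [-0.14  0.25  1.86  0.    1.03 -1.75] F [-0.1  0.3 -2.5] T [-0.01 -0.05 -0.02] w 10.4
rack 2466 ((0.6083312034606934, -0.05859850347042084), (0.1763046830892563, 0.18707579374313354), 1.6087756156921387) [0.07487229 0.07847261 0.09133699]
tilt [ 0.00081821 -0.00271832]
```

View pics/c5.png

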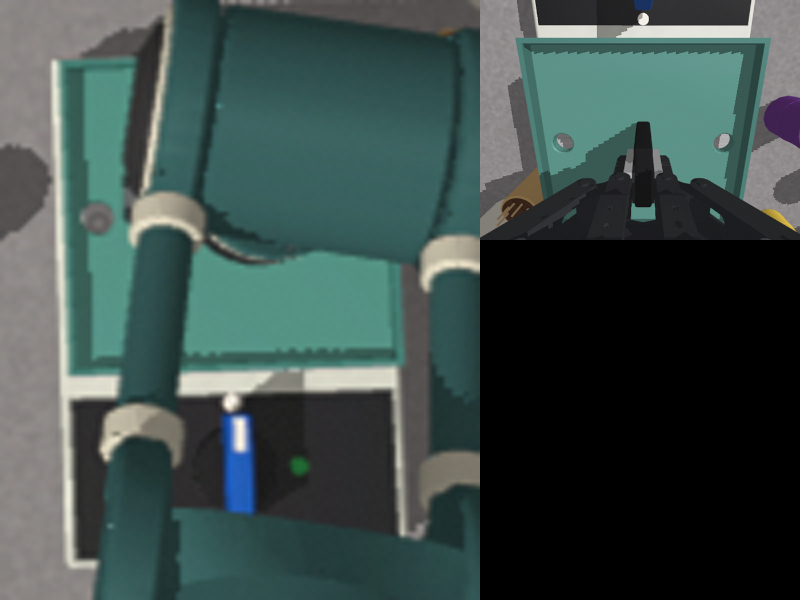

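Call:
jog_arm(
  motion=[
    {"dx":-0.15,"dy":0.1,"dz":-0.2,"turn":0},
    {"dx":0,"dy":0,"dz":-0.2,"turn":0},
    {"dx":0,"dy":0,"dz":-0.2,"turn":0},
    {"dx":0,"dy":0,"dz":-0.2,"turn":0},
    {"dx":0,"dy":0,"dz":-0.2,"turn":0},
    {"dx":0,"dy":0,"dz":-0.2,"turn":0},
    {"dx":0,"dy":0,"dz":0,"turn":0},
    {"dx":0,"dy":0,"dz":0,"turn":0},
    {"dx":0,"dy":0,"dz":0,"turn":0},
  ],
)

```text
time: 14.22
tool_pos: [0.6072, -0.058, 0.0943]
tcp_rot: [-0.06, 3.141, -0.0]
wrist_force: [0.5, -0.6, -2.7]
width: 0.12
```

Run:
```python
from rk import *
st()
i,im,d=grab("top"); rack(i,im,d,.05,.11,0)
i,im,d=grab("wrist","w6")
```

```text
t 14.22 pos [ 0.6072 -0.058   0.0943] jaw 92.19 q [-0.14  0.26  1.88 -0.    1.01 -1.75] F [ 0.5 -0.6 -2.7] T [ 0.05  0.04 -0.02] w 10.3
rack 2385 ((0.6057350635528564, -0.05794756859540939), (0.17617404460906982, 0.1870923936367035), 1.5949074029922485) [0.06219281 0.06597528 0.07839936]
tilt [-0.00483225 -0.00017309]
```

View pics/w6.png

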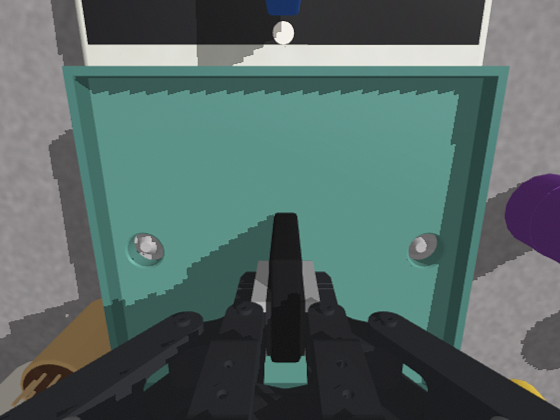

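Both pegs show in the holes, at (147,246) and (423,246), with no contact force. I'll lower the rest of the way.

Call:
jog_arm(
  motion=[
    {"dx":0,"dy":0,"dz":-0.2,"turn":0},
    {"dx":0,"dy":0,"dz":-0.2,"turn":0},
    {"dx":0,"dy":0,"dz":-0.1,"turn":0},
    {"dx":0,"dy":0,"dz":0,"turn":0},
    {"dx":0,"dy":0,"dz":0,"turn":0},
  ],
)

```text
time: 14.73
tool_pos: [0.6073, -0.058, 0.0898]
tcp_rot: [-0.06, 3.141, -0.0]
wrist_force: [-2.1, 0.3, 0.9]
width: 0.12
```

Run:
```python
from rk import *
st()
i,im,d=grab("top"); rack(i,im,d,.05,.11,0)
```

```text
t 14.73 pos [ 0.6073 -0.058   0.0898] jaw 92.19 q [-0.14  0.27  1.88 -0.    1.   -1.75] F [-2.1  0.3  0.9] T [0.03 0.18 0.03] w 10.2
rack 2365 ((0.6060090661048889, -0.05789327621459961), (0.17662858963012695, 0.18693402409553528), 1.582497000694275) [0.0577844  0.06157324 0.07431238]
tilt [ 0.00078926 -0.00352162]
```

Call:
jog_arm(
  motion=[
    {"dx":0,"dy":0,"dz":0,"turn":0},
    {"dx":0,"dy":0,"dz":0,"turn":0},
    {"dx":0,"dy":0,"dz":0,"turn":0},
    {"dx":0,"dy":0,"dz":0,"turn":0},
    {"dx":0,"dy":0,"dz":0.5,"turn":0},
    {"dx":0,"dy":0,"dz":2,"turn":0},
    {"dx":0,"dy":0,"dz":3,"turn":0},
    {"dx":0,"dy":0,"dz":3.5,"turn":0},
    {"dx":0,"dy":0,"dz":3.5,"turn":0},
    {"dx":-1,"dy":2,"dz":2,"turn":-0.12},
    {"dx":-1,"dy":3,"dz":0,"turn":-0.12},
    {"dx":-1,"dy":3.5,"dz":0,"turn":-0.12},
  ],
  fingers=4.5,
)

```text
time: 15.78
tool_pos: [0.5787, 0.0265, 0.2378]
tcp_rot: [0.516, 3.093, 0.001]
wrist_force: [0.8, 1.2, -0.6]
width: 0.525
```

Call:
jog_arm(
  motion=[
    {"dx":-1,"dy":3.5,"dz":0,"turn":-0.12},
    {"dx":-1,"dy":3.5,"dz":0,"turn":-0.12},
    {"dx":-1,"dy":3.5,"dz":0,"turn":-0.12},
    {"dx":-1,"dy":3.5,"dz":0,"turn":-0.12},
    {"dx":-1,"dy":3.5,"dz":0,"turn":-0.12},
    {"dx":-1,"dy":2,"dz":0,"turn":-0.12},
    {"dx":-1,"dy":0,"dz":0,"turn":-0.12},
    {"dx":-1,"dy":0,"dz":0,"turn":-0.12},
    {"dx":-1,"dy":0,"dz":0,"turn":-0.12},
    {"dx":-1,"dy":0,"dz":0,"turn":-0.12},
    {"dx":-1,"dy":0,"dz":0,"turn":0},
    {"dx":0,"dy":0,"dz":0,"turn":0},
  ],
  fingers=8.54,
)

```text
time: 16.78
tool_pos: [0.4658, 0.2213, 0.2345]
tcp_rot: [-2.159, -2.282, 0.001]
wrist_force: [-0.0, -0.6, -0.1]
width: 0.998
```

Run:
```python
from rk import *
st()
i,im,d=grab("top","t7"); rack(i,im,d,.05,.11,0); print(pots(im,i))
for nm,lo,hi,z in(("purple",(130,100,50),(150,255,255),.062),("yellow",(24,150,100),(32,255,255),.062),("eggcup",(100,80,50),(115,255,200),.064)):
  for s,c,m in blobs(im,lo,hi,150): print(nm,s,ray(i,*c,z).round(4))
print("jar",ray(i,181,151,.07))
```

```text
t 16.78 pos [0.4658 0.2213 0.2345] jaw 3.17 q [ 0.4  -0.04  1.94  0.    1.25  0.34] F [-0.  -0.6 -0.1] T [0.   0.05 0.01] w 85.3
rack 5662 ((0.606462836265564, -0.05788358300924301), (0.17791713774204254, 0.18619969487190247), 1.9196076393127441) [0.05780508 0.06155196 0.07372086]
tilt [ 0.00043358 -0.00618869]
[[6.695000e-01 2.104000e-01 3.670000e+02 2.200000e+01 2.200000e+01
  1.970790e+02 1.865858e+02]
 [5.587000e-01 2.359000e-01 3.770000e+02 2.200000e+01 2.200000e+01
  1.851034e+02 2.337056e+02]
 [4.371000e-01 2.255000e-01 3.890000e+02 2.200000e+01 2.200000e+01
  1.883573e+02 2.865398e+02]]
purple [223 208  24  23 415] [0.594  0.1211 0.062 ]
yellow [219 136  23  27 457] [0.7603 0.1338 0.062 ]
eggcup [120 160  27  23 460] [0.7044 0.362  0.064 ]
eggcup [310 263  10  31 230] [ 0.4563 -0.0649  0.064 ]
jar [0.75244159 0.24844069 0.07      ]
```

View pics/t7.png

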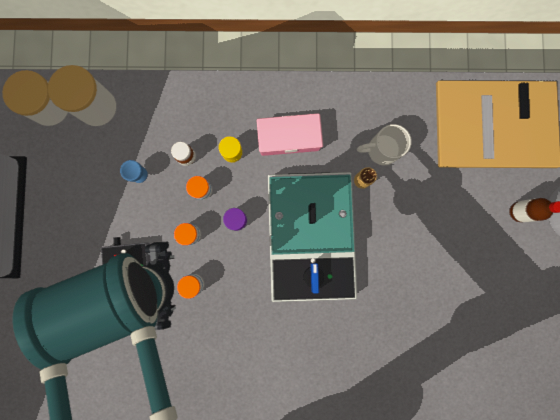

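Call:
jog_arm(
  motion=[
    {"dx":-2,"dy":0.4,"dz":-2,"turn":0},
    {"dx":-0.9,"dy":0,"dz":-3.5,"turn":0},
    {"dx":0,"dy":0,"dz":-3.5,"turn":0},
    {"dx":0,"dy":0,"dz":-3.5,"turn":0},
    {"dx":0,"dy":0,"dz":-3,"turn":0},
    {"dx":0,"dy":0,"dz":-2.5,"turn":0},
    {"dx":0,"dy":0,"dz":-1.6,"turn":0},
    {"dx":0,"dy":0,"dz":-1,"turn":0},
    {"dx":0,"dy":0,"dz":0,"turn":0},
    {"dx":0,"dy":0,"dz":0,"turn":0},
    {"dx":0,"dy":0,"dz":0,"turn":0},
  ],
)

```text
time: 17.75
tool_pos: [0.4398, 0.2258, 0.0296]
tcp_rot: [2.162, 2.278, 0.004]
wrist_force: [0.3, 0.2, -0.2]
width: 1.002
```

Call:
jog_arm(
  motion=[
    {"dx":0,"dy":0,"dz":0,"turn":0},
    {"dx":0,"dy":0,"dz":0,"turn":0},
    {"dx":0,"dy":0,"dz":0,"turn":0},
    {"dx":0,"dy":0,"dz":0,"turn":0},
    {"dx":0,"dy":0,"dz":0,"turn":0},
    {"dx":0,"dy":0,"dz":0,"turn":0},
    {"dx":0,"dy":0,"dz":0,"turn":0},
    {"dx":0,"dy":0,"dz":0,"turn":0},
  ],
  fingers=3.5,
  grip_force=60,
)

```text
time: 18.42
tool_pos: [0.4394, 0.2258, 0.0297]
tcp_rot: [2.163, 2.277, 0.003]
wrist_force: [-0.7, -0.7, 6.0]
width: 0.594
```

Call:
jog_arm(
  motion=[
    {"dx":0,"dy":0,"dz":0.5,"turn":0},
    {"dx":0,"dy":0,"dz":1.5,"turn":0},
    {"dx":0,"dy":0,"dz":2.5,"turn":0},
    {"dx":0,"dy":0,"dz":3,"turn":0},
    {"dx":0,"dy":0,"dz":3,"turn":0},
    {"dx":0,"dy":0,"dz":2.5,"turn":0},
    {"dx":0,"dy":0,"dz":0.6,"turn":0},
    {"dx":0,"dy":0,"dz":0,"turn":0},
    {"dx":0,"dy":0,"dz":0,"turn":0},
  ],
)

```text
time: 19.17
tool_pos: [0.4376, 0.225, 0.1632]
tcp_rot: [-2.163, -2.278, 0.002]
wrist_force: [-0.6, 0.1, -2.4]
width: 0.589
```

Run:
```python
from rk import *
st()
```

```text
t 19.17 pos [0.4376 0.225  0.1632] jaw 2.95 q [ 0.42 -0.03  2.06 -0.    1.11  0.37] F [-0.6  0.1 -2.4] T [-0.04  0.06 -0.02] w 50.3
```

Call:
jog_arm(
  motion=[
    {"dx":0.6,"dy":-1,"dz":0,"turn":0},
    {"dx":1,"dy":-2,"dz":0,"turn":0},
    {"dx":1.5,"dy":-3,"dz":0,"turn":0},
    {"dx":1.5,"dy":-3,"dz":0,"turn":0},
    {"dx":1.5,"dy":-3,"dz":0,"turn":0},
    {"dx":1.5,"dy":-3,"dz":0,"turn":0},
    {"dx":1.5,"dy":-3,"dz":0,"turn":0},
    {"dx":1.5,"dy":-2.5,"dz":0,"turn":0},
    {"dx":0.7,"dy":-1.5,"dz":0,"turn":-0.01},
    {"dx":0.3,"dy":-1,"dz":0,"turn":0},
    {"dx":0,"dy":0,"dz":0,"turn":0},
    {"dx":0,"dy":0,"dz":0,"turn":0},
  ],
)

```text
time: 20.17
tool_pos: [0.553, -0.0049, 0.1624]
tcp_rot: [-2.174, -2.264, 0.003]
wrist_force: [-0.5, 0.1, -2.2]
width: 0.591
```

Call:
jog_arm(
  motion=[
    {"dx":0,"dy":0,"dz":-1,"turn":0},
    {"dx":0,"dy":0,"dz":-2,"turn":0},
    {"dx":0,"dy":0,"dz":-2,"turn":0},
    {"dx":0,"dy":0,"dz":-1,"turn":0},
    {"dx":0,"dy":0,"dz":0,"turn":0},
    {"dx":0,"dy":0,"dz":0,"turn":0},
    {"dx":0,"dy":0,"dz":0,"turn":0},
  ],
)

```text
time: 20.75
tool_pos: [0.5549, -0.0042, 0.1051]
tcp_rot: [2.173, 2.267, 0.001]
wrist_force: [0.2, -0.8, -2.4]
width: 0.595
```

Run:
```python
from rk import *
st()
```

```text
t 20.75 pos [ 0.5549 -0.0042  0.1051] jaw 2.42 q [-0.05  0.15  1.99  0.    1.   -0.09] F [ 0.2 -0.8 -2.4] T [ 0.04 -0.02 -0.03] w 50.8
```

Call:
jog_arm(
  motion=[
    {"dx":0,"dy":0,"dz":-0.5,"turn":0},
    {"dx":0,"dy":0,"dz":-0.4,"turn":0},
    {"dx":0,"dy":0,"dz":-0.3,"turn":0},
    {"dx":0,"dy":0,"dz":-0.2,"turn":0},
    {"dx":0,"dy":0,"dz":-0.1,"turn":0},
    {"dx":0,"dy":0,"dz":0,"turn":0},
    {"dx":0,"dy":0,"dz":0,"turn":0},
  ],
)

```text
time: 21.33
tool_pos: [0.5544, -0.0048, 0.0897]
tcp_rot: [2.175, 2.267, -0.0]
wrist_force: [-1.8, 0.6, 1.6]
width: 0.589
```

Call:
jog_arm(
  motion=[
    {"dx":0,"dy":0,"dz":0,"turn":0},
    {"dx":0,"dy":0,"dz":0,"turn":0},
    {"dx":0,"dy":0,"dz":0,"turn":0},
    {"dx":0,"dy":0,"dz":0,"turn":0},
    {"dx":0,"dy":0,"dz":1,"turn":0},
    {"dx":0,"dy":0,"dz":2,"turn":0},
    {"dx":0,"dy":0,"dz":3,"turn":0},
    {"dx":0,"dy":0,"dz":3.5,"turn":0},
    {"dx":0,"dy":0,"dz":2,"turn":0},
    {"dx":0,"dy":3,"dz":0,"turn":0},
    {"dx":0,"dy":3.5,"dz":0,"turn":0},
    {"dx":0,"dy":3.5,"dz":0,"turn":0},
  ],
  fingers=6.6,
)

```text
time: 22.33
tool_pos: [0.5551, 0.0958, 0.2064]
tcp_rot: [2.176, 2.263, 0.004]
wrist_force: [0.7, -0.8, -0.5]
width: 0.771
```

Call:
jog_arm(
  motion=[
    {"dx":0,"dy":3.5,"dz":0,"turn":0},
    {"dx":0.4,"dy":3.5,"dz":0,"turn":0},
    {"dx":0,"dy":3.5,"dz":0,"turn":0},
    {"dx":0,"dy":2.5,"dz":0,"turn":0},
    {"dx":0,"dy":1,"dz":0,"turn":0},
    {"dx":0,"dy":0,"dz":0,"turn":0},
    {"dx":0,"dy":0,"dz":0,"turn":0},
    {"dx":0,"dy":0,"dz":0,"turn":0},
  ],
  fingers=8.54,
)

```text
time: 23.0
tool_pos: [0.5583, 0.234, 0.2044]
tcp_rot: [2.175, 2.266, -0.001]
wrist_force: [0.4, 0.1, -0.6]
width: 1.002
```

Run:
```python
from rk import *
st()
i,im,d=grab("top","t8"); rack(i,im,d,.05,.11,0); print(pots(im,i)); print(pots(im,i,.122)[:,:2])
i,im,d=grab("wrist"); print(pots(im,i))
```

```text
t 23.0 pos [0.5583 0.234  0.2044] jaw 2.33 q [ 0.36  0.15  1.79 -0.    1.2   0.32] F [ 0.4  0.1 -0.6] T [-0.01 -0.05 -0.02] w 85.6
rack 5234 ((0.6064600348472595, -0.05775853991508484), (0.17848816514015198, 0.18662533164024353), 2.2475454807281494) [0.05777588 0.06154521 0.07405154]
tilt [ 0.00134666 -0.00617645]
[[ 6.696000e-01  2.104000e-01  3.650000e+02  2.200000e+01  2.200000e+01
   1.970712e+02  1.865397e+02]
 [ 5.587000e-01  2.359000e-01  3.760000e+02  2.200000e+01  2.200000e+01
   1.850798e+02  2.337234e+02]
 [ 5.553000e-01 -6.200000e-03  4.200000e+02  2.300000e+01  2.300000e+01
   2.889619e+02  2.358238e+02]]
[[ 0.6617  0.1989]
 [ 0.5575  0.2229]
 [ 0.5544 -0.0044]]
[]
```

Pot C is standing at (0.5544, -0.0044). Next is the middle pot.

Call:
jog_arm(
  motion=[
    {"dx":0,"dy":0.1,"dz":-2,"turn":0},
    {"dx":0,"dy":0,"dz":-3.5,"turn":0},
    {"dx":0,"dy":0,"dz":-3.5,"turn":0},
    {"dx":0,"dy":0,"dz":-3.5,"turn":0},
    {"dx":0,"dy":0,"dz":-2.5,"turn":0},
    {"dx":0,"dy":0,"dz":-1.5,"turn":0},
    {"dx":0,"dy":0,"dz":-1,"turn":0},
    {"dx":0,"dy":0,"dz":0,"turn":0},
    {"dx":0,"dy":0,"dz":0,"turn":0},
    {"dx":0,"dy":0,"dz":0,"turn":0},
  ],
)

```text
time: 23.93
tool_pos: [0.5598, 0.2363, 0.0309]
tcp_rot: [2.175, 2.265, 0.004]
wrist_force: [-0.2, -1.0, 0.3]
width: 0.997
```

Call:
jog_arm(
  motion=[
    {"dx":0,"dy":0,"dz":0,"turn":0},
    {"dx":0,"dy":0,"dz":0,"turn":0},
    {"dx":0,"dy":0,"dz":0,"turn":0},
    {"dx":0,"dy":0,"dz":0,"turn":0},
    {"dx":0,"dy":0,"dz":0,"turn":0},
    {"dx":0,"dy":0,"dz":0,"turn":0},
    {"dx":0,"dy":0,"dz":0,"turn":0},
    {"dx":0,"dy":0,"dz":0,"turn":0},
  ],
  fingers=3.5,
)

```text
time: 24.6
tool_pos: [0.5596, 0.2368, 0.0309]
tcp_rot: [2.174, 2.266, 0.004]
wrist_force: [-0.2, -0.3, 6.3]
width: 0.588
```

Call:
jog_arm(
  motion=[
    {"dx":0,"dy":0,"dz":0.5,"turn":0},
    {"dx":0,"dy":0,"dz":1.5,"turn":0},
    {"dx":0,"dy":0,"dz":2.5,"turn":0},
    {"dx":0,"dy":0,"dz":3,"turn":0},
    {"dx":0,"dy":0,"dz":3,"turn":0},
    {"dx":0,"dy":0,"dz":3,"turn":0},
    {"dx":0,"dy":0,"dz":2,"turn":0},
    {"dx":0,"dy":0,"dz":0.5,"turn":0},
    {"dx":0,"dy":0,"dz":0,"turn":0},
    {"dx":0,"dy":0,"dz":0,"turn":0},
  ],
)

```text
time: 25.43
tool_pos: [0.5574, 0.236, 0.1879]
tcp_rot: [-2.174, -2.266, 0.003]
wrist_force: [0.8, 0.4, -2.1]
width: 0.595
```

Run:
```python
from rk import *
st()
```

```text
t 25.43 pos [0.5574 0.236  0.1879] jaw 2.38 q [ 0.36  0.17  1.8  -0.    1.17  0.32] F [ 0.8  0.4 -2.1] T [ 0.02  0.05 -0.03] w 50.8
```

Call:
jog_arm(
  motion=[
    {"dx":0.2,"dy":-1,"dz":0,"turn":0},
    {"dx":0.5,"dy":-2,"dz":0,"turn":0},
    {"dx":0.9,"dy":-3,"dz":0,"turn":0},
    {"dx":1,"dy":-3.5,"dz":0,"turn":0},
    {"dx":1,"dy":-3.5,"dz":0,"turn":0},
    {"dx":1,"dy":-3.5,"dz":0,"turn":0},
    {"dx":1,"dy":-3.5,"dz":0,"turn":0},
    {"dx":1,"dy":-3.5,"dz":0,"turn":0},
    {"dx":1,"dy":-3.5,"dz":0,"turn":0},
    {"dx":0.9,"dy":-3.5,"dz":0,"turn":0},
    {"dx":0.9,"dy":-2.7,"dz":0,"turn":0},
    {"dx":0.6,"dy":-1.5,"dz":0,"turn":0},
  ],
)

```text
time: 26.43
tool_pos: [0.6571, -0.1148, 0.1862]
tcp_rot: [-2.176, -2.262, 0.005]
wrist_force: [-0.1, -0.2, -3.1]
width: 0.59
```

Call:
jog_arm(
  motion=[
    {"dx":0,"dy":0,"dz":0,"turn":0},
    {"dx":0,"dy":0,"dz":0,"turn":0},
    {"dx":0,"dy":0,"dz":-1.5,"turn":0},
    {"dx":0,"dy":0,"dz":-2,"turn":0},
    {"dx":0,"dy":0,"dz":-2,"turn":0},
    {"dx":0,"dy":0,"dz":-2,"turn":0},
    {"dx":0,"dy":0,"dz":-0.8,"turn":0},
    {"dx":0,"dy":0,"dz":0,"turn":0},
    {"dx":0,"dy":0,"dz":0,"turn":0},
    {"dx":0,"dy":0,"dz":0,"turn":0},
  ],
)

```text
time: 27.27
tool_pos: [0.6592, -0.1102, 0.1077]
tcp_rot: [2.173, 2.267, 0.002]
wrist_force: [-0.3, -0.6, -1.1]
width: 0.594
```

Run:
```python
from rk import *
st()
i,im,d=grab("top"); print(pots(im,i)); i,im,d=grab("wrist","w9")
```

```text
t 27.27 pos [ 0.6592 -0.1102  0.1077] jaw 2.42 q [-0.2   0.35  1.73  0.    1.06 -0.25] F [-0.3 -0.6 -1.1] T [ 0.02 -0.02 -0.01] w 50.7
[[ 6.696000e-01  2.104000e-01  3.660000e+02  2.200000e+01  2.200000e+01
   1.970574e+02  1.865656e+02]
 [ 5.553000e-01 -6.100000e-03  4.210000e+02  2.300000e+01  2.300000e+01
   2.889359e+02  2.358171e+02]]
```

Contact should come at about TCP z = 0.091, so I'll lower 17 mm slowly.

Call:
jog_arm(
  motion=[
    {"dx":0,"dy":0,"dz":-0.5,"turn":0},
    {"dx":0,"dy":0,"dz":-0.4,"turn":0},
    {"dx":0,"dy":0,"dz":-0.3,"turn":0},
    {"dx":0,"dy":0,"dz":-0.3,"turn":0},
    {"dx":0,"dy":0,"dz":-0.2,"turn":0},
    {"dx":0,"dy":0,"dz":0,"turn":0},
    {"dx":0,"dy":0,"dz":0,"turn":0},
  ],
)

```text
time: 27.95
tool_pos: [0.6583, -0.1109, 0.091]
tcp_rot: [2.175, 2.267, -0.0]
wrist_force: [-4.9, -0.1, 6.6]
width: 0.589
```

Call:
jog_arm(
  motion=[
    {"dx":0,"dy":0,"dz":0,"turn":0},
    {"dx":0,"dy":0,"dz":0,"turn":0},
    {"dx":0,"dy":0,"dz":0,"turn":0},
    {"dx":0,"dy":0,"dz":0,"turn":0},
    {"dx":0,"dy":0,"dz":1,"turn":0},
    {"dx":0,"dy":0,"dz":2,"turn":0},
    {"dx":0,"dy":0,"dz":3,"turn":0},
    {"dx":0,"dy":0,"dz":3.5,"turn":0},
    {"dx":0,"dy":1,"dz":2,"turn":0},
    {"dx":0,"dy":3,"dz":0,"turn":0},
    {"dx":0,"dy":3.5,"dz":0,"turn":0},
    {"dx":0,"dy":3.5,"dz":0,"turn":0},
  ],
  fingers=6.6,
)

```text
time: 28.95
tool_pos: [0.659, -0.0003, 0.2063]
tcp_rot: [2.176, 2.263, 0.003]
wrist_force: [-0.2, -0.7, -0.1]
width: 0.777
```

Call:
jog_arm(
  motion=[
    {"dx":0.2,"dy":3.5,"dz":0,"turn":0},
    {"dx":0.2,"dy":3.5,"dz":0,"turn":0},
    {"dx":0.2,"dy":3.5,"dz":0,"turn":0},
    {"dx":0.2,"dy":3.5,"dz":0,"turn":0},
    {"dx":0.2,"dy":3.5,"dz":0,"turn":0},
    {"dx":0.1,"dy":2.5,"dz":0,"turn":0},
    {"dx":0,"dy":1.1,"dz":0,"turn":0},
    {"dx":0,"dy":0,"dz":0,"turn":0},
    {"dx":0,"dy":0,"dz":0,"turn":0},
    {"dx":0,"dy":0,"dz":0,"turn":0},
  ],
  fingers=7.6,
)

```text
time: 29.78
tool_pos: [0.6694, 0.2087, 0.2043]
tcp_rot: [2.176, 2.266, -0.001]
wrist_force: [-0.1, 0.4, 0.5]
width: 0.89
```

Run:
```python
from rk import *
st()
i,im,d=grab("top","t10"); rack(i,im,d,.05,.11,0); print(pots(im,i)[:,:5]); print(pots(im,i,.122)[:,:2])
```

```text
t 29.78 pos [0.6694 0.2087 0.2043] jaw 2.33 q [ 0.27  0.33  1.57 -0.    1.24  0.23] F [-0.1  0.4  0.5] T [-0.07  0.03  0.02] w 76.0
rack 4609 ((0.6063984632492065, -0.05781758576631546), (0.17834948003292084, 0.18668465316295624), 2.2531607151031494) [0.05783574 0.0615638  0.07416081]
tilt [ 0.00491045 -0.00726975]
[[ 6.695e-01  2.104e-01  3.670e+02  2.200e+01  2.200e+01]
 [ 6.660e-01 -1.195e-01  4.160e+02  2.300e+01  2.300e+01]
 [ 5.553e-01 -6.200e-03  4.200e+02  2.300e+01  2.300e+01]]
[[ 0.6616  0.1989]
 [ 0.6583 -0.1108]
 [ 0.5544 -0.0044]]
```

Call:
jog_arm(
  motion=[
    {"dx":0,"dy":0.1,"dz":-2,"turn":0},
    {"dx":0,"dy":0,"dz":-3.5,"turn":0},
    {"dx":0,"dy":0,"dz":-3.5,"turn":0},
    {"dx":0,"dy":0,"dz":-3.5,"turn":0},
    {"dx":0,"dy":0,"dz":-2.5,"turn":0},
    {"dx":0,"dy":0,"dz":-1.5,"turn":0},
    {"dx":0,"dy":0,"dz":-1,"turn":0},
    {"dx":0,"dy":0,"dz":0,"turn":0},
    {"dx":0,"dy":0,"dz":0,"turn":0},
    {"dx":0,"dy":0,"dz":0,"turn":0},
  ],
)

```text
time: 30.67
tool_pos: [0.6713, 0.2115, 0.0318]
tcp_rot: [2.174, 2.265, 0.005]
wrist_force: [0.7, -0.3, 0.1]
width: 0.891
```

Call:
jog_arm(
  motion=[
    {"dx":0,"dy":0,"dz":0,"turn":0},
    {"dx":0,"dy":0,"dz":0,"turn":0},
    {"dx":0,"dy":0,"dz":0,"turn":0},
    {"dx":0,"dy":0,"dz":0,"turn":0},
    {"dx":0,"dy":0,"dz":0,"turn":0},
    {"dx":0,"dy":0,"dz":0,"turn":0},
    {"dx":0,"dy":0,"dz":0,"turn":0},
    {"dx":0,"dy":0,"dz":0,"turn":0},
  ],
  fingers=3.5,
)

```text
time: 31.33
tool_pos: [0.6711, 0.2118, 0.0318]
tcp_rot: [2.173, 2.266, 0.005]
wrist_force: [0.4, 0.1, 6.6]
width: 0.594
```

Call:
jog_arm(
  motion=[
    {"dx":0,"dy":0,"dz":0.5,"turn":0},
    {"dx":0,"dy":0,"dz":1.5,"turn":0},
    {"dx":0,"dy":0,"dz":2.5,"turn":0},
    {"dx":0,"dy":0,"dz":3,"turn":0},
    {"dx":0,"dy":0,"dz":3,"turn":0},
    {"dx":0,"dy":0,"dz":3,"turn":0},
    {"dx":0,"dy":0,"dz":2,"turn":0},
    {"dx":0,"dy":0,"dz":0.5,"turn":0},
    {"dx":0,"dy":0,"dz":0,"turn":0},
    {"dx":0,"dy":0,"dz":0,"turn":0},
  ],
)

```text
time: 32.17
tool_pos: [0.6686, 0.2111, 0.1884]
tcp_rot: [-2.174, -2.267, 0.002]
wrist_force: [0.3, -0.3, -2.2]
width: 0.59
```

Run:
```python
from rk import *
st()
```

```text
t 32.17 pos [0.6686 0.2111 0.1884] jaw 2.38 q [0.27 0.34 1.59 0.   1.22 0.23] F [ 0.3 -0.3 -2.2] T [-0.   -0.04  0.04] w 50.4
```

Call:
jog_arm(
  motion=[
    {"dx":-0.1,"dy":-1,"dz":0,"turn":0},
    {"dx":-0.2,"dy":-2,"dz":0,"turn":0},
    {"dx":-0.2,"dy":-3,"dz":0,"turn":0},
    {"dx":-0.2,"dy":-3,"dz":0,"turn":0},
    {"dx":-0.2,"dy":-3,"dz":0,"turn":0},
    {"dx":-0.2,"dy":-3,"dz":0,"turn":0},
    {"dx":-0.2,"dy":-3,"dz":0,"turn":0},
    {"dx":-0.2,"dy":-2,"dz":0,"turn":0},
    {"dx":0,"dy":-1.2,"dz":0,"turn":0},
    {"dx":0,"dy":0,"dz":0,"turn":0},
    {"dx":0,"dy":0,"dz":0,"turn":0},
    {"dx":0,"dy":0,"dz":0,"turn":0},
  ],
)

```text
time: 33.17
tool_pos: [0.6539, 0.0002, 0.1883]
tcp_rot: [-2.174, -2.266, 0.001]
wrist_force: [-0.5, -0.3, -1.9]
width: 0.592
```

Call:
jog_arm(
  motion=[
    {"dx":0,"dy":0,"dz":-1.5,"turn":0},
    {"dx":0,"dy":0,"dz":-2,"turn":0},
    {"dx":0,"dy":0,"dz":-2,"turn":0},
    {"dx":0,"dy":0,"dz":-2,"turn":0},
    {"dx":0,"dy":0,"dz":-0.8,"turn":0},
    {"dx":0,"dy":0,"dz":0,"turn":0},
    {"dx":0,"dy":0,"dz":0,"turn":0},
    {"dx":0,"dy":0,"dz":0,"turn":0},
  ],
)

```text
time: 33.83
tool_pos: [0.6555, -0.0001, 0.1078]
tcp_rot: [2.173, 2.267, 0.003]
wrist_force: [0.7, -0.4, -1.3]
width: 0.591
```

Run:
```python
from rk import *
st()
```

```text
t 33.83 pos [ 6.555e-01 -1.000e-04  1.078e-01] jaw 2.42 q [-0.04  0.32  1.76  0.    1.05 -0.08] F [ 0.7 -0.4 -1.3] T [-0.01  0.04 -0.03] w 50.4
```

Call:
jog_arm(
  motion=[
    {"dx":0,"dy":-0.1,"dz":-0.5,"turn":0},
    {"dx":0,"dy":0,"dz":-0.4,"turn":0},
    {"dx":0,"dy":0,"dz":-0.3,"turn":0},
    {"dx":0,"dy":0,"dz":-0.3,"turn":0},
    {"dx":0,"dy":0,"dz":-0.1,"turn":0},
    {"dx":0,"dy":0,"dz":0,"turn":0},
    {"dx":0,"dy":0,"dz":0,"turn":0},
  ],
)

```text
time: 34.42
tool_pos: [0.6545, -0.0019, 0.0918]
tcp_rot: [2.175, 2.266, 0.0]
wrist_force: [-3.2, -0.0, 6.0]
width: 0.588
```

Call:
jog_arm(
  motion=[
    {"dx":0,"dy":0,"dz":0,"turn":0},
    {"dx":0,"dy":0,"dz":0,"turn":0},
    {"dx":0,"dy":0,"dz":0,"turn":0},
    {"dx":0,"dy":0,"dz":0,"turn":0},
    {"dx":0,"dy":0,"dz":1,"turn":0},
    {"dx":0,"dy":0,"dz":2,"turn":0},
    {"dx":0,"dy":0,"dz":3,"turn":0},
    {"dx":0,"dy":0,"dz":3.5,"turn":0},
    {"dx":0,"dy":1,"dz":2,"turn":0},
    {"dx":-1,"dy":3,"dz":0,"turn":0.1},
    {"dx":-1.2,"dy":3.5,"dz":0,"turn":0.1},
    {"dx":-1.2,"dy":3.5,"dz":0,"turn":0.1},
  ],
  fingers=6.6,
)

```text
time: 35.42
tool_pos: [0.6208, 0.1088, 0.2072]
tcp_rot: [1.807, 2.568, 0.003]
wrist_force: [0.4, -0.4, -0.5]
width: 0.775
```

Call:
jog_arm(
  motion=[
    {"dx":-1.5,"dy":3,"dz":0,"turn":0.12},
    {"dx":-1.5,"dy":3,"dz":0,"turn":0.12},
    {"dx":-1.5,"dy":3,"dz":0,"turn":0.12},
    {"dx":-1.5,"dy":3,"dz":0,"turn":0.12},
    {"dx":-1.5,"dy":3,"dz":0,"turn":0.12},
    {"dx":-1.5,"dy":3,"dz":0,"turn":0.12},
    {"dx":-1.5,"dy":3,"dz":0,"turn":0.12},
    {"dx":-1.5,"dy":3,"dz":0,"turn":0.12},
    {"dx":-1.5,"dy":2.5,"dz":0,"turn":0.12},
    {"dx":-0.6,"dy":0.7,"dz":0,"turn":0.12},
    {"dx":0,"dy":0,"dz":0,"turn":0.12},
    {"dx":0,"dy":0,"dz":0,"turn":0},
  ],
  fingers=5,
)

```text
time: 36.42
tool_pos: [0.4787, 0.3814, 0.206]
tcp_rot: [-0.15, 3.137, 0.001]
wrist_force: [0.3, -0.0, -0.5]
width: 0.585
```

Run:
```python
from rk import *
st()
i,im,d=grab("top","t11"); rack(i,im,d,.05,.11,0); print(pots(im,i)[:,:5]); print(pots(im,i,.122)[:,:2])
P=cloud(i,d)
for s,c,m in blobs(im,(6,200,120),(18,255,255),150): print(np.median(P[m],0))
```

```text
t 36.42 pos [0.4787 0.3814 0.206 ] jaw 95.49 q [ 0.63  0.16  1.77 -0.    1.21 -1.03] F [ 0.3 -0.  -0.5] T [ 0.04 -0.   -0.03] w 50.0
rack 4074 ((0.6060847043991089, -0.05739620327949524), (0.17800891399383545, 0.18621809780597687), 2.4291725158691406) [0.05779211 0.06153677 0.07439377]
tilt [ 0.00398846 -0.00640249]
[[ 6.625e-01 -4.600e-03  4.070e+02  2.200e+01  2.300e+01]
 [ 6.658e-01 -1.193e-01  4.150e+02  2.300e+01  2.300e+01]
 [ 5.553e-01 -6.100e-03  4.210e+02  2.300e+01  2.300e+01]]
[[ 0.655  -0.0029]
 [ 0.658  -0.1106]
 [ 0.5544 -0.0044]]
[ 0.65496098 -0.0019044   0.12379356]
[ 0.65788469 -0.10983781  0.12367161]
[ 0.55402964 -0.00444123  0.12380575]
```

View pics/t11.png

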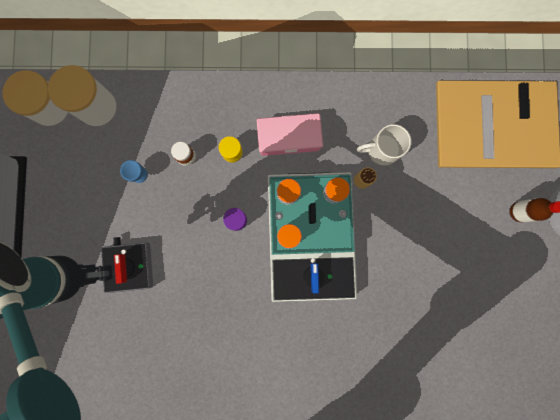

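Call:
jog_arm(
  motion=[
    {"dx":0,"dy":0.2,"dz":-2,"turn":0},
    {"dx":0,"dy":0,"dz":-3.5,"turn":0},
    {"dx":0,"dy":0,"dz":-3.5,"turn":0},
    {"dx":0,"dy":0,"dz":-3,"turn":0},
    {"dx":0,"dy":0,"dz":-2,"turn":0},
    {"dx":0,"dy":0,"dz":-1,"turn":0},
    {"dx":0,"dy":0,"dz":0,"turn":0},
    {"dx":0,"dy":0,"dz":0,"turn":0},
    {"dx":0,"dy":0,"dz":0,"turn":0},
  ],
)

```text
time: 37.22
tool_pos: [0.4809, 0.3831, 0.0574]
tcp_rot: [-0.14, 3.136, 0.003]
wrist_force: [0.4, -1.0, 0.5]
width: 0.584
```

Call:
jog_arm(
  motion=[
    {"dx":0,"dy":0,"dz":0,"turn":0},
    {"dx":0,"dy":0,"dz":0,"turn":0},
    {"dx":0,"dy":0,"dz":0,"turn":0},
    {"dx":0,"dy":0,"dz":0,"turn":0},
    {"dx":0,"dy":0,"dz":0,"turn":0},
    {"dx":0,"dy":0,"dz":0,"turn":0},
    {"dx":0,"dy":0,"dz":0,"turn":0},
    {"dx":0,"dy":0,"dz":0,"turn":0},
    {"dx":0,"dy":0,"dz":0,"turn":0},
    {"dx":0,"dy":0,"dz":0,"turn":0},
  ],
  fingers=0,
)

```text
time: 38.05
tool_pos: [0.4802, 0.3826, 0.057]
tcp_rot: [-0.143, 3.136, 0.001]
wrist_force: [-0.5, -1.5, 5.0]
width: 0.148
```

Call:
jog_arm(
  motion=[
    {"dx":0,"dy":0,"dz":0,"turn":-0.1},
    {"dx":0,"dy":0,"dz":0,"turn":-0.12},
    {"dx":0,"dy":0,"dz":0,"turn":-0.12},
    {"dx":0,"dy":0,"dz":0,"turn":-0.12},
    {"dx":0,"dy":0,"dz":0,"turn":-0.12},
    {"dx":0,"dy":0,"dz":0,"turn":-0.12},
    {"dx":0,"dy":0,"dz":0,"turn":-0.12},
    {"dx":0,"dy":0,"dz":0,"turn":-0.12},
    {"dx":0,"dy":0,"dz":0,"turn":-0.12},
    {"dx":0,"dy":0,"dz":0,"turn":-0.12},
    {"dx":0,"dy":0,"dz":0,"turn":-0.12},
    {"dx":0,"dy":0,"dz":0,"turn":-0.12},
  ],
)

```text
time: 39.05
tool_pos: [0.4789, 0.3807, 0.057]
tcp_rot: [1.945, 2.466, -0.005]
wrist_force: [-4.6, -7.4, 13.3]
width: 0.15
```

Call:
jog_arm(
  motion=[
    {"dx":0,"dy":0,"dz":0,"turn":-0.11},
    {"dx":0,"dy":0,"dz":0,"turn":-0.05},
    {"dx":0,"dy":0,"dz":0,"turn":0},
    {"dx":0,"dy":0,"dz":0,"turn":0},
    {"dx":0,"dy":0,"dz":0,"turn":0},
  ],
)

```text
time: 39.47
tool_pos: [0.4786, 0.3807, 0.057]
tcp_rot: [2.126, 2.311, -0.006]
wrist_force: [-5.3, -8.3, 12.4]
width: 0.148
```

Call:
jog_arm(
  motion=[
    {"dx":0,"dy":0,"dz":0,"turn":0},
    {"dx":0,"dy":0,"dz":0,"turn":0},
    {"dx":0,"dy":0,"dz":0,"turn":0},
    {"dx":0,"dy":0,"dz":0,"turn":0},
    {"dx":0,"dy":0,"dz":1,"turn":0},
    {"dx":0,"dy":0,"dz":3,"turn":0},
    {"dx":0,"dy":0,"dz":3.5,"turn":0},
    {"dx":0,"dy":0,"dz":3.5,"turn":0},
    {"dx":0,"dy":0,"dz":3.5,"turn":0},
    {"dx":0,"dy":-1,"dz":2,"turn":0},
    {"dx":0,"dy":-3,"dz":1,"turn":0},
    {"dx":0,"dy":-3.9,"dz":0,"turn":0},
  ],
  fingers=4.5,
)

```text
time: 40.47
tool_pos: [0.4815, 0.3057, 0.2355]
tcp_rot: [2.124, 2.312, 0.014]
wrist_force: [1.9, -0.5, -0.3]
width: 0.528
```

Run:
```python
from rk import *
st()
i,im,d=grab("side","s12"); cv2.imwrite("pics/s12.png",cv2.resize(im[200:380,170:400][...,::-1],None,fx=3,fy=3,interpolation=2))
i,im,d=grab("top"); P=cloud(i,d); m=np.zeros(d.shape,bool); m[240:300,95:155]=1; m&=(P[...,2]>.072)&(P[...,2]<.09); print("iso bar",m.sum(),rect(i,m,.079))
```

```text
t 40.47 pos [0.4815 0.3057 0.2355] jaw 4.84 q [0.52 0.06 1.83 0.   1.24 0.44] F [ 1.9 -0.5 -0.3] T [-0.1   0.01  0.02] w 45.1
iso bar 48 (array([0.4818, 0.358 ]), array([0.0136, 0.0182]), 2.04, array([0.4808, 0.3582], dtype=float32))
```

View pics/s12.png

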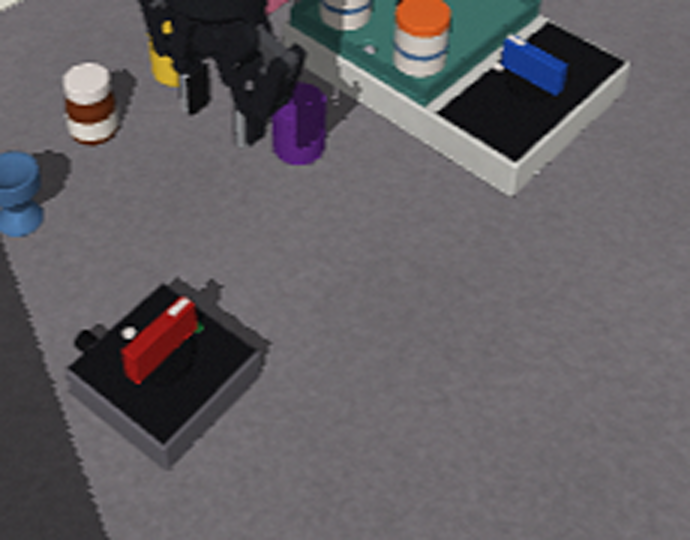

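Call:
jog_arm(
  motion=[
    {"dx":-0.2,"dy":-3,"dz":0,"turn":0.12},
    {"dx":-0.2,"dy":-3.5,"dz":0,"turn":0.12},
    {"dx":-0.2,"dy":-3.5,"dz":0,"turn":0.12},
    {"dx":-0.2,"dy":-3.5,"dz":0,"turn":0.12},
    {"dx":-0.2,"dy":-3.5,"dz":0,"turn":0.12},
    {"dx":-0.2,"dy":-3.5,"dz":0,"turn":0.12},
    {"dx":-0.2,"dy":-3.5,"dz":0,"turn":0.12},
    {"dx":-0.2,"dy":-3.5,"dz":0,"turn":0.12},
    {"dx":-0.2,"dy":-3.5,"dz":0,"turn":0.12},
    {"dx":-0.2,"dy":-3,"dz":0,"turn":0.12},
    {"dx":0,"dy":-2,"dz":0,"turn":0.12},
    {"dx":0,"dy":-0.5,"dz":-1,"turn":0.12},
  ],
)

```text
time: 41.57
tool_pos: [0.4617, -0.056, 0.2227]
tcp_rot: [0.119, 3.135, -0.002]
wrist_force: [0.7, 1.0, 0.0]
width: 0.527
```

Call:
jog_arm(
  motion=[
    {"dx":0,"dy":0,"dz":-2,"turn":0.08},
    {"dx":0,"dy":0,"dz":-2,"turn":0},
    {"dx":0,"dy":0,"dz":0,"turn":0},
    {"dx":0,"dy":0,"dz":0,"turn":0},
    {"dx":0,"dy":0,"dz":0,"turn":0},
  ],
)

```text
time: 41.98
tool_pos: [0.4608, -0.053, 0.1813]
tcp_rot: [-0.001, 3.141, -0.0]
wrist_force: [0.6, 0.7, 0.4]
width: 0.53
```

Run:
```python
from rk import *
st()
i,im,d=grab("wrist","w13"); P=cloud(i,d)
m=(P[...,2]>.086)&(P[...,2]<.105)&(abs(P[...,0]-.462)<.045)&(abs(P[...,1]+.063)<.04)
print(m.sum(),rect(i,m,.094),P[m].mean(0),np.median(P[m][:,2]))
i,im,d=grab("top"); P=cloud(i,d); m=np.zeros(d.shape,bool); m[240:300,95:155]=1; m&=(P[...,2]>.072)&(P[...,2]<.09); print("iso bar",m.sum(),rect(i,m,.079))
```

```text
t 41.98 pos [ 0.4608 -0.053   0.1813] jaw 90.05 q [-0.17 -0.11  2.1   0.    1.15 -1.74] F [0.6 0.7 0.4] T [ 0.02  0.02 -0.03] w 45.2
1864 (array([ 0.4611, -0.0635]), array([0.0666, 0.0141]), 2.19, array([ 0.4599, -0.0636], dtype=float32)) [ 0.45985817 -0.06358152  0.09389935] 0.09397606982970563
iso bar 184 (array([0.4787, 0.3828]), array([0.014 , 0.0684]), 6.05, array([0.4787, 0.3826], dtype=float32))
```

Call:
jog_arm(
  motion=[
    {"dx":0,"dy":-1,"dz":0,"turn":0.037},
    {"dx":0,"dy":0,"dz":-2,"turn":0},
    {"dx":0,"dy":0,"dz":-3,"turn":0},
    {"dx":0,"dy":0,"dz":-3,"turn":0},
    {"dx":0,"dy":0,"dz":-2,"turn":0},
    {"dx":0,"dy":0,"dz":-1,"turn":0},
    {"dx":0,"dy":0,"dz":0,"turn":0},
    {"dx":0,"dy":0,"dz":0,"turn":0},
    {"dx":0,"dy":0,"dz":0,"turn":0},
  ],
)

```text
time: 42.83
tool_pos: [0.462, -0.0634, 0.0722]
tcp_rot: [-0.06, 3.138, -0.001]
wrist_force: [0.3, -0.4, 0.6]
width: 0.527
```

Call:
jog_arm(
  motion=[
    {"dx":0,"dy":0,"dz":0,"turn":0},
    {"dx":0,"dy":0,"dz":0,"turn":0},
    {"dx":0,"dy":0,"dz":0,"turn":0},
    {"dx":0,"dy":0,"dz":0,"turn":0},
    {"dx":0,"dy":0,"dz":0,"turn":0},
    {"dx":0,"dy":0,"dz":0,"turn":0},
    {"dx":0,"dy":0,"dz":0,"turn":0},
    {"dx":0,"dy":0,"dz":0,"turn":0},
    {"dx":0,"dy":0,"dz":0,"turn":0},
    {"dx":0,"dy":0,"dz":0,"turn":0},
  ],
  fingers=0,
)

```text
time: 43.67
tool_pos: [0.4615, -0.0645, 0.072]
tcp_rot: [-0.06, 3.138, -0.004]
wrist_force: [-0.7, -5.1, 5.6]
width: 0.148
```

Call:
jog_arm(
  motion=[
    {"dx":0,"dy":0,"dz":0,"turn":-0.1},
    {"dx":0,"dy":0,"dz":0,"turn":-0.12},
    {"dx":0,"dy":0,"dz":0,"turn":-0.12},
    {"dx":0,"dy":0,"dz":0,"turn":-0.12},
    {"dx":0,"dy":0,"dz":0,"turn":-0.12},
    {"dx":0,"dy":0,"dz":0,"turn":-0.12},
    {"dx":0,"dy":0,"dz":0,"turn":-0.12},
    {"dx":0,"dy":0,"dz":0,"turn":-0.12},
    {"dx":0,"dy":0,"dz":0,"turn":-0.12},
    {"dx":0,"dy":0,"dz":0,"turn":-0.12},
    {"dx":0,"dy":0,"dz":0,"turn":-0.12},
    {"dx":0,"dy":0,"dz":0,"turn":-0.12},
  ],
)

```text
time: 44.67
tool_pos: [0.4611, -0.0651, 0.072]
tcp_rot: [2.006, 2.413, -0.002]
wrist_force: [-2.6, -6.7, 7.7]
width: 0.152
```

Call:
jog_arm(
  motion=[
    {"dx":0,"dy":0,"dz":0,"turn":-0.11},
    {"dx":0,"dy":0,"dz":0,"turn":-0.05},
    {"dx":0,"dy":0,"dz":0,"turn":0},
    {"dx":0,"dy":0,"dz":0,"turn":0},
    {"dx":0,"dy":0,"dz":0,"turn":0},
  ],
)

```text
time: 45.08
tool_pos: [0.461, -0.0651, 0.072]
tcp_rot: [2.185, 2.252, -0.002]
wrist_force: [-2.8, -6.7, 6.9]
width: 0.151
```

Call:
jog_arm(
  motion=[
    {"dx":0,"dy":0,"dz":0,"turn":0},
    {"dx":0,"dy":0,"dz":0,"turn":0},
    {"dx":0,"dy":0,"dz":0,"turn":0},
    {"dx":0,"dy":0,"dz":0,"turn":0},
    {"dx":0,"dy":0,"dz":1,"turn":0},
    {"dx":0,"dy":0,"dz":3,"turn":0},
    {"dx":0,"dy":0,"dz":3.5,"turn":0},
    {"dx":0,"dy":0,"dz":3.5,"turn":0},
    {"dx":0,"dy":0,"dz":3.5,"turn":0},
    {"dx":0,"dy":-1,"dz":2,"turn":0},
    {"dx":0,"dy":-3,"dz":1,"turn":0},
    {"dx":0,"dy":-3.9,"dz":0,"turn":0},
  ],
  fingers=4,
)

```text
time: 46.08
tool_pos: [0.4624, -0.1419, 0.2504]
tcp_rot: [2.18, 2.253, 0.007]
wrist_force: [1.2, -0.7, 0.7]
width: 0.47
```

Call:
jog_arm(
  motion=[
    {"dx":0,"dy":-3.9,"dz":0,"turn":0},
    {"dx":0,"dy":-3.9,"dz":0,"turn":0},
    {"dx":0,"dy":-3.9,"dz":0,"turn":0},
    {"dx":0,"dy":-3.9,"dz":0,"turn":0},
    {"dx":0,"dy":-3.9,"dz":0,"turn":0},
    {"dx":0,"dy":-3,"dz":0,"turn":0},
    {"dx":0,"dy":-1,"dz":0,"turn":0},
    {"dx":0,"dy":0,"dz":0,"turn":0},
    {"dx":0,"dy":0,"dz":0,"turn":0},
    {"dx":0,"dy":0,"dz":0,"turn":0},
  ],
)

```text
time: 46.92
tool_pos: [0.4602, -0.3757, 0.2453]
tcp_rot: [-2.188, -2.253, -0.001]
wrist_force: [-0.0, 0.2, -0.6]
width: 0.465
```

Run:
```python
from rk import *
st()
i,im,d=grab("top","t14"); rack(i,im,d,.05,.11,0); print(pots(im,i,.122)[:,:5]); P=cloud(i,d)
for nm,(u0,u1,v0,v1),z,t in(("red",(95,150,240,300),.079,0.072),("blue",(290,340,258,300),.094,.084)):
  m=np.zeros(d.shape,bool); m[v0:v1,u0:u1]=1; m&=(P[...,2]>t)&(P[...,2]<.12); print(nm,m.sum(),rect(i,m,z))
```

```text
t 46.92 pos [ 0.4602 -0.3757  0.2453] jaw 1.69 q [-0.73  0.1   1.77  0.    1.27 -0.76] F [-0.   0.2 -0.6] T [-0.    0.02 -0.02] w 39.7
rack 4120 ((0.5759681463241577, -0.05875091254711151), (0.2393559217453003, 0.18616749346256256), 2.2156808376312256) [0.05772648 0.06154396 0.07428028]
tilt [ 0.00632236 -0.00651215]
[[ 6.548e-01 -2.800e-03  4.130e+02  2.300e+01  2.300e+01]
 [ 6.583e-01 -1.109e-01  4.170e+02  2.300e+01  2.300e+01]
 [ 5.544e-01 -4.400e-03  4.210e+02  2.300e+01  2.300e+01]]
red 184 (array([0.4786, 0.3829]), array([0.014 , 0.0682]), 6.05, array([0.4787, 0.3828], dtype=float32))
blue 198 (array([ 0.4611, -0.0627]), array([0.0133, 0.0649]), 0.36, array([ 0.4614, -0.0619], dtype=float32))
```

View pics/t14.png

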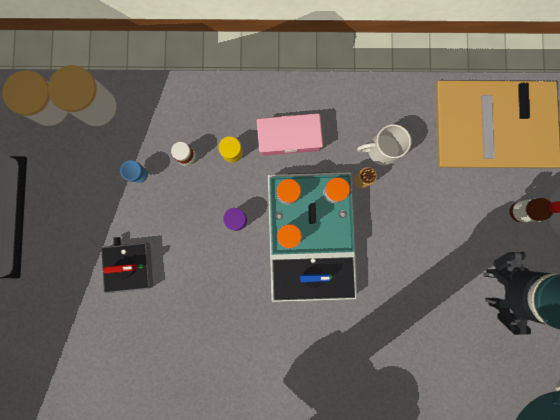

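Run:
```python
from workcell import bot
print(bot.finish_job())
```

```text
the job is handed in; nothing more can be done
None
```

I carried out every step in the order asked and handed the job in at about 47 s. `finish_job` gave no verdict, so the checks below are my own.

**What I did:** I turned the red isolator off, then set the rack down over both pegs. There were three custard pots, and I stood all of them on its floor. I turned the isolator back on, then the blue heat handle on, and moved the arm clear.

**Last checks, from the top camera:**
- **Pots:** all three are on the rack at about (±50, ±55) mm in its frame. Their lids read 0.124 m when I checked right after placing them, as expected for upright pots on the floor. They had not moved by the last picture.
- **Rack:** the floor is at about 0.060 m once the depth bias of roughly 1.5 mm is taken off, which is fully home. Centre and angle match the warmer to about 1 mm and 0.5°.
- **Handles:** both bars point to their green marks. The red one sits at its end stop. The blue one reads within about 2° (0.03 rad) of it, and the limit is 0.15 rad.
- **Other things on the bench:** none had visibly moved.

**One reading disagreed:** the final automatic rack fit came out 0.239 m long instead of 0.18 m. I put this down to the green mark on the control panel, now uncovered, being counted as rack. Rack heights were unchanged, and every fit of the seated rack before that was good, but I did not rerun the fit with the mark left out.

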